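# Turn the biscuit sample over with the spatula

## Robot

A 6-joint arm with a two-finger parallel gripper is mounted at the origin on a cart in front of the work surface, level with it; the furniture and walls round the work are solid. World frame = base frame: x ahead of the robot, y to its left, z up, the work surface at z = 0. Lengths are in mm, angles in rad, forces in N, time in s.
With the tool pointing down it reaches from about 350 to 775 mm from the base axis. Payload 7.3 kg.
Tool frame: the origin (TCP) lies midway between the tips of the shut fingers; the grasp point (between the pads) lies 19 mm behind it (bot.grip_depth is the distance from the TCP to the grasp point, in mm); z points along the fingers, x is the direction in which the jaws open and shut, and the axes are right-handed (so a half turn about z gives the same grasp; the last joint's range is limited). The gripper opens to 92 mm and grips with 3 to 60 N. Pads are 19 mm wide; open, the fingers measure 130 mm over their backs; the gripper's body (75 mm by 190 mm) begins 47 mm behind the grasp point.
Start: joints at [-1.413, 0.342, 1.524, -0, 1.275, -0.146], TCP at [157.075, -500.971, 226.741] pointing down, gripper open.
Joint ranges: [-2.53, 2.53], [-0.77, 2.02], [0.04, 2.7], [-1, 4.14], [0.28, 2.66], [-3.11, 3.11]. Speed limits (rad/s): [2.57, 2.57, 3.14, 3.14, 3.14, 3.14].

## Interface

Orientations are given as [roll, pitch, yaw] about the fixed x, y, z axes, in that order (R = Rz(yaw) Ry(pitch) Rx(roll)).
In Python, from plant import bot gives the robot as it stands. The module is installed in compiled form; this text tells all that it offers.
- The arm moves only by the shell command python3 -m inch 'ROWS'. ROWS is JSON, a list that holds one entry, the list of rows, each a list of 7 numbers: the shift along the tool's x, y, z each as a share of 0.2 m, from -1 to 1, then the turn, a rotation vector about the tool's x, y, z each as a share of 45 degrees, from -1 to 1, then the closure, from -1 (fully open) to 1 (shut), so that 0 is half open. A call has exactly 10 rows; each row is the pose to reach, as a shift and turn from the pose commanded when the call began, along the tool's axes at that moment; what a row does not reach only later rows make up. A row lasts 1/8 s, in which the tool goes at most 62.5 mm and 10.7 degrees, less where a joint would pass 70% of its speed; a pose out of reach is approached as far as the arm can. A call with a number of a shift or a turn outside -1 to 1 is refused whole. A call with a gripper value outside its range is refused whole. The fingers move at their own pace and stop on an object; the grip force is fixed at half the most. Time passes only in rows, so rows that repeat a pose let the fingers close, or fill a call up. It gives the time, the measured TCP pose, the force and the opening at its end, in the units of the state.
- bot.get_obs(): the state, without advancing time (a new reading comes with each control period).
- bot.capture(name): name is "scene" or "top" or "wrist"; returns the picture (400x640x3 uint8, red, green, blue); there is no depth.
- bot.camera_params(name): a dict with "fx", "fy", "cx", "cy" (pixels), "R" (3x3) and "t" (3): a world point X has camera coordinates R X + t; the wrist camera has in their place "T_tool_cam" (4x4, takes a point from camera to tool coordinates, whose origin is the TCP and whose axes are the tool frame's). Camera axes: x right, y down, z forward; pixel columns grow to the right and rows downward; lengths in mm; the calibration is good to about 2 mm. A picture is of the moment at which its call begins: read the wrist's pose just before it. camera_params takes no time and is no camera call.
- bot.close_job(): hands the job in, once; it reports no verdict.
The state is a dict: "time": time; "joint_positions": joint angles; "dq": joint speeds; "tau": joint torques, N m; "tool_pos": TCP position; "tcp_rot": TCP orientation; "contact_force": force on the tool from outside, world axes, zero at the start; "moment": the same for the moment, N m; "grip_width": finger opening in mm.
Only numpy, scipy, OpenCV 4.12 (cv2) and the standard library are available. Lean on these libraries where they do the work, as an engineer would, in place of code of your own. Each camera call takes 0.05 s, during which the arm holds its last target.

## Task

Turn the hard biscuit sample over without touching it with the fingers: take the spatula by its handle, feel for the lower deck of the metal inspection stand and slide the blade lightly along it under the biscuit, using the step as a stop, then lever the biscuit up and flip it over the step onto the raised deck. Push it gently along with the blade until it touches the end wall, lying upside down and flat; do not press or shove hard and do not toss the biscuit high. Then lay the spatula back on the worktop, blade flat, clear of the stand, and leave the other things where they are.

Things in the scene. Friction and masses are not known exactly. Their poses are not given: they have to be found in the camera images.
- step (a point): On the stand's lower deck, at the foot of the step, half-way across; 24 to 34 mm over the worktop. Axes: -y along the stand from the lower deck over the step to the raised deck, x across, z up. The lower deck runs 125 mm towards +y and is open at that end; the step face is 10 mm high; the raised deck runs 100 mm towards -y. Measured heights are too rough to slide a blade by: feel for the deck.
- biscuit_center (a point): Centre of the round, rigid, hard-baked biscuit, 76 mm across, 14 mm thick, about 60 g, lying on the lower deck, its rim at most 10 mm short of the step. z: out of the face with small dark holes, up at the start. The edge slopes: 8 mm inside the rim it touches the deck, at the rim its underside is 5 mm up, so a thin blade held down on the deck goes under.
- biscuit: The same biscuit; origin at the centre of its plain face (the underside at the start), z out of the face with the holes. Both faces are flats of 60 mm.
- spatula_grip (a point): Centre of the spatula's black handle: a straight bar 95 mm long, 20 mm wide (along x, the way to grip it), 16 mm thick, rising from the blade's rear at 45 degrees (towards +y, +z). Axes: -y to the blade's front edge, z up out of the blade. From here an unbent blade's front edge (underside) is at y = -121, its rear edge at y = -51, both at z = -48 mm.
- spatula: The same spatula, about 112 g, at the start lying on the worktop, blade flat, handle up, so leaning forward by the bend; origin at the centre of the blade's underside, axes as above. Blade: stiff steel, 70x60x2 mm. The blade is bent upward at its rear edge by 0 to 7 degrees (different each time, not shown by these poses): the front edge then stands up to 8.5 mm higher in this frame.
- stand: Metal inspection stand, fixed: two decks in one line, 112 mm wide between low side walls (which rise 18 mm over the lower deck), with a wall at the far end of the raised deck 14 mm over it. Origin 34 mm straight below point step, same axes.
- calculator: Pocket calculator, 118x68x15 mm, behind the stand; bystander. Origin: centre of the underside.
- tape_roll: Roll of tape, 100x98x25 mm, in front of the stand; bystander. Origin: centre of the underside.
- test_wand_0: Flat test stick, 22x150x9 mm, the nearest of three at the back left; bystander. Origin: centre of the underside.
Mind the look-alikes: they are no part of the job. What is shaped like the spatula but orange is not meant.

How it is judged (in metres and radians):
On the way, in this order (a step that is already met when the one before it is completed fails the run):
1. the spatula is under the biscuit and tips it up by more than 30 degrees (angle between biscuit's own z axis and vertical between 0.52 and 1.8 rad and contact force between spatula and biscuit above 0.02 N and contact force between the fingers and spatula above 1 N), for 0.05 s.
2. the biscuit lies upside down, flat on the raised deck (angle between biscuit's own z axis and vertical above 3 rad and z of biscuit_center in the frame of step between 0.013 and 0.021 m and y of biscuit_center in the frame of step below 0 m), for 0.2 s.
At the end, for the whole second after the job is handed in: The biscuit lies plain face up, flat within 8 degrees, on the raised deck, its rim within 4 mm of the end wall, at rest. The spatula lies released on the worktop, blade down, handle up (frame within 14 degrees of upright), not touching the stand (angle between biscuit's own z axis and vertical above 3 rad and z of biscuit_center in the frame of step between 0.013 and 0.021 m and y of biscuit_center in the frame of step between -0.068 and -0.058 m and linear speed of each of biscuit, spatula below 0.02 m/s and angle between spatula's own z axis and vertical below 0.25 rad and height (world z) of spatula between -0.012 and 0.01 m and contact force between spatula and stand below 0.05 N and contact force between spatula and the fingers below 0.05 N).
It fails at once if the fingers touch the biscuit (contact force between the fingers and biscuit above 0.3 N).
It fails at once if the spatula is pressed on the stand with more than 18 N (contact force between spatula and stand above 18 N).
It fails at once if the spatula shoves the biscuit with more than 15 N (contact force between spatula and biscuit above 15 N).
It fails at once if the biscuit is tossed: its centre rises more than 100 mm above the lower deck (z of biscuit_center in the frame of step above 0.1 m).
It fails at once if a bystander is moved by more than 20 mm (distance of any of calculator, tape_roll, test_wand_0 from where it was at the start of the episode above 0.02 m).
It also fails if it takes over 61 s, if anything falls off the work surface, if the arm or the gripper's body presses on something with over 40 N, if the wrist force passes 120 N, or if a joint passes its speed limit or range.

## Working session

There is one attempt and no reset: what is moved stays moved. The work goes in short steps, Python scripts to look and compute and a shell command to move; the robot and the scene stay as the last step left them, time stands still between calls to the robot, and variables do not carry over. Pictures are saved under pics/ and viewed, and the job is handed in when it is done.

```bash
mkdir -p pics; ls
python3 - <<'E'
from plant import bot
import cv2
o=bot.get_obs();print(o)
for n in ["scene","top","wrist"]:
    cv2.imwrite(f"pics/{n}0.png",bot.capture(n)[:,:,::-1])
    print(n,bot.camera_params(n))
print(bot.grip_depth)
E
```

```text
pics
{'time': 0.0, 'joint_positions': array([-1.41296718e+00,  3.42678629e-01,  1.52504494e+00, -3.34349017e-05,
        1.27541203e+00, -1.46007491e-01]), 'dq': array([ 6.08627169e-04,  4.75076030e-04, -1.59412562e-04,  1.92214543e-05,
        3.80766276e-04, -1.51959277e-03]), 'tau': array([-1.87609367e-03, -4.31251359e+01, -2.44214541e+01,  7.15456414e-02,
        5.61223039e-02, -1.36516101e-04]), 'tool_pos': array([ 157.01115774, -500.52460731,  226.05811549]), 'tcp_rot': array([-3.14139980e+00,  1.53117606e-03, -1.26694978e+00]), 'contact_force': array([-0.01567653, -0.24687884, -1.14734846]), 'moment': array([ 0.01400125,  0.00638641, -0.01988129]), 'grip_width': 91.93237335216799}
scene {'fx': 426.60386102524456, 'fy': 426.60386102524456, 'cx': 316.8502643025273, 'cy': 190.65359796016872, 'R': array([[-0.77821603, -0.62793873,  0.00852935],
       [-0.30272621,  0.36320533, -0.88115761],
       [ 0.55021509, -0.68831304, -0.47274572]]), 't': array([ 483.37395392,  176.9821119 , 1221.92009533])}
top {'fx': 490.63533872499426, 'fy': 490.63533872499426, 'cx': 324.43920938229877, 'cy': 202.6760324480706, 'R': array([[-1.07928982e-02, -9.99937573e-01, -2.89187552e-03],
       [-9.82626090e-01,  1.11418321e-02, -1.85261507e-01],
       [ 1.85282162e-01,  8.42123758e-04, -9.82685001e-01]]), 't': array([ 131.30056584,  545.79278397, 1383.98607858])}
wrist {'fx': 284.99242195781557, 'fy': 284.99242195781557, 'cx': 313.994802828805, 'cy': 197.46322446089232, 'T_tool_cam': array([[ 9.99999890e-01, -4.64523426e-04, -6.74903640e-05,
        -1.01631210e-01],
       [ 4.63861917e-04,  9.55910397e-01,  2.93658131e-01,
        -7.99661846e+01],
       [-7.18963406e-05, -2.93658130e-01,  9.55910507e-01,
        -1.58825812e+02],
       [ 0.00000000e+00,  0.00000000e+00,  0.00000000e+00,
         1.00000000e+00]])}
18.8
```

View pics/scene0.png

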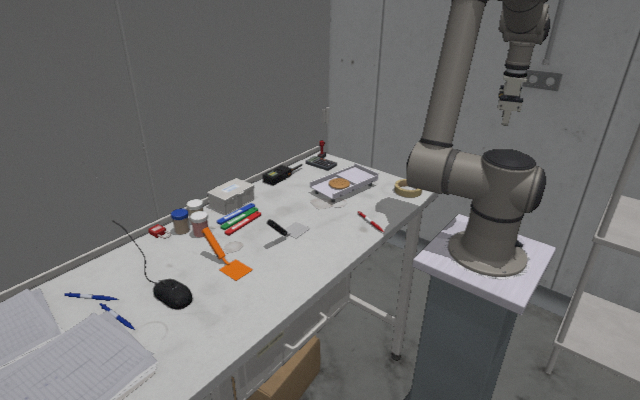

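View pics/top0.png

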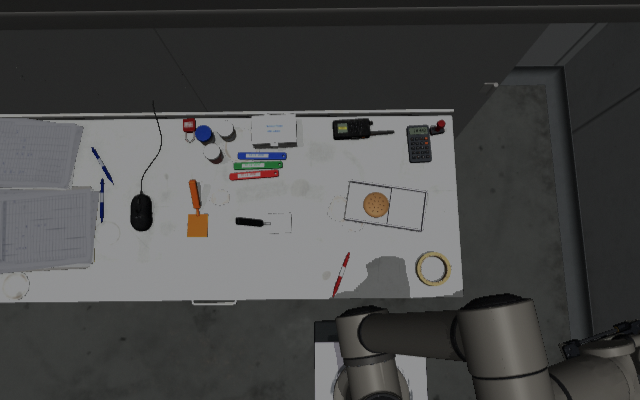

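View pics/wrist0.png

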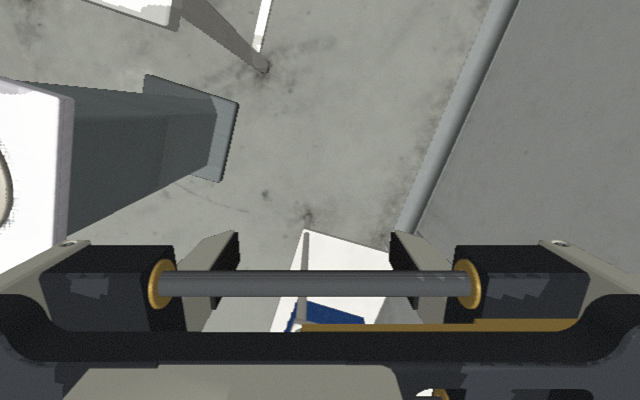

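Scene: the stand is around top pixels (345–427, 181–230), with the biscuit at (376,205). The black-handled spatula has its handle at (237–263, 222) and blade to (292, 223). The look-alike is orange at (197,210). I'll enlarge for measuring.

```bash
cat > h.py <<'E'
import numpy as np, cv2
from plant import bot
from scipy.spatial.transform import Rotation as Ro
def ray(n,u,v):
    c=bot.camera_params(n);R=np.array(c['R']);t=np.array(c['t'])
    d=R.T@np.array([(u-c['cx'])/c['fx'],(v-c['cy'])/c['fy'],1]);o=-R.T@t
    return o,d
def onz(n,u,v,z):
    o,d=ray(n,u,v);return o+d*(z-o[2])/d[2]
def wray(obs,u,v):
    c=bot.camera_params('wrist');T=np.array(c['T_tool_cam'])
    Rt=Ro.from_euler('xyz',obs['tcp_rot']).as_matrix()
    o=Rt@T[:3,3]+obs['tool_pos']
    d=Rt@T[:3,:3]@np.array([(u-c['cx'])/c['fx'],(v-c['cy'])/c['fy'],1]);return o,d
def wz(obs,u,v,z):
    o,d=wray(obs,u,v);return o+d*(z-o[2])/d[2]
def proj(n,X):
    c=bot.camera_params(n);p=np.array(c['R'])@np.array(X)+np.array(c['t'])
    return p[0]/p[2]*c['fx']+c['cx'],p[1]/p[2]*c['fy']+c['cy']
E
python3 - <<'E'
import cv2
im=cv2.imread('pics/top0.png')
cv2.imwrite('pics/t_a.png',cv2.resize(im[170:245,225:305],None,fx=8,fy=8,interpolation=cv2.INTER_CUBIC)[:600,:800])
cv2.imwrite('pics/t_b.png',cv2.resize(im[172:240,336:436],None,fx=8,fy=8,interpolation=cv2.INTER_CUBIC)[:600,:800])
E
```

```text
(no output)
```

View pics/t_a.png

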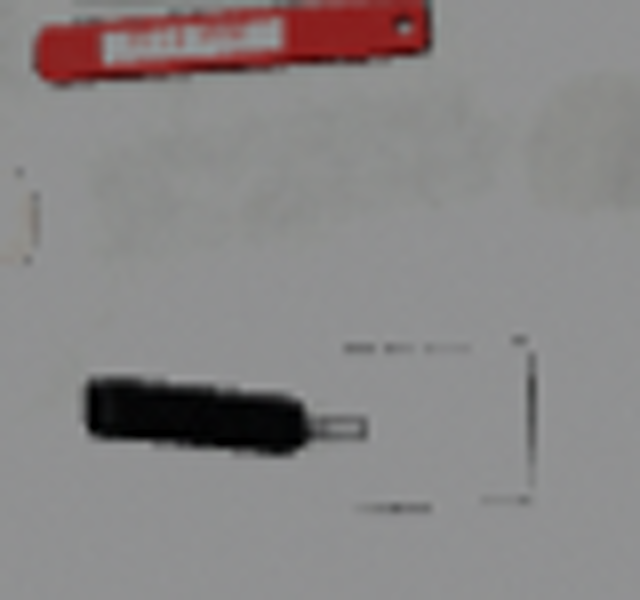

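View pics/t_b.png

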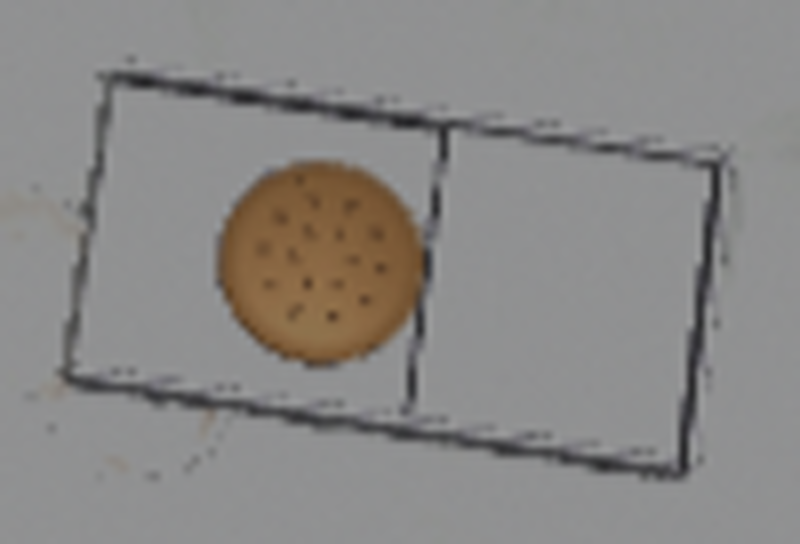

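Run:
```python
from h import *
def P(x,y,ox,oy,z):return onz('top',(x+.5)/8-.5+ox,(y+.5)/8-.5+oy,z).round(1)
B=lambda x,y,z:P(x,y,336,172,z); A=lambda x,y,z:P(x,y,225,170,z)
print('biscuit',B(320,262,36))
print('step top/bot',B(445,125,34),B(410,408,34))
print('rim',B(110,75,47),B(720,160,47),B(685,472,47),B(66,378,47))
print('blade front',A(532,345,2),A(532,500,2),'sides',A(345,348,2),A(470,348,2),A(356,508,2),A(430,508,2))
print('neck',A(367,428,2),A(310,428,8))
print('handle ends',A(300,425,15),A(92,408,85),A(195,416,48))
c=bot.camera_params('scene');print(-np.array(c['R']).T@np.array(c['t']))
im=cv2.imread('pics/scene0.png')
cv2.imwrite('pics/s_a.png',cv2.resize(im[205:255,250:330],None,fx=10,fy=10,interpolation=cv2.INTER_CUBIC))
cv2.imwrite('pics/s_b.png',cv2.resize(im[160:215,300:385],None,fx=9,fy=9,interpolation=cv2.INTER_CUBIC))
```

```text
biscuit [543.4 -25.7  36. ]
step top/bot [595.1 -74.   34. ] [488.9 -57.3  34. ]
rim [612.6  51.   47. ] [ 577.9 -172.9   47. ] [ 462.5 -154.5   47. ] [499.5  69.3  47. ]
blade front [526.9 226.3   2. ] [468.1 226.2   2. ] sides [526.6 296.8   2. ] [526.  249.7   2. ] [465.8 292.    2. ] [465.5 264.3   2. ]
neck [496.  288.2   2. ] [495.4 308.9   8. ]
handle ends [495.5 311.7  15. ] [492.  376.5  85. ] [494.3 345.7  48. ]
[-242.57238598 1080.31191619  729.48376811]
```

View pics/s_a.png

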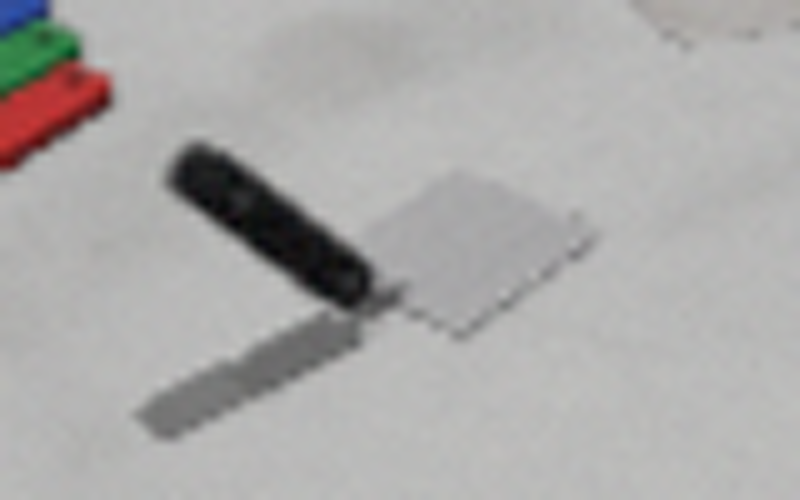

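View pics/s_b.png

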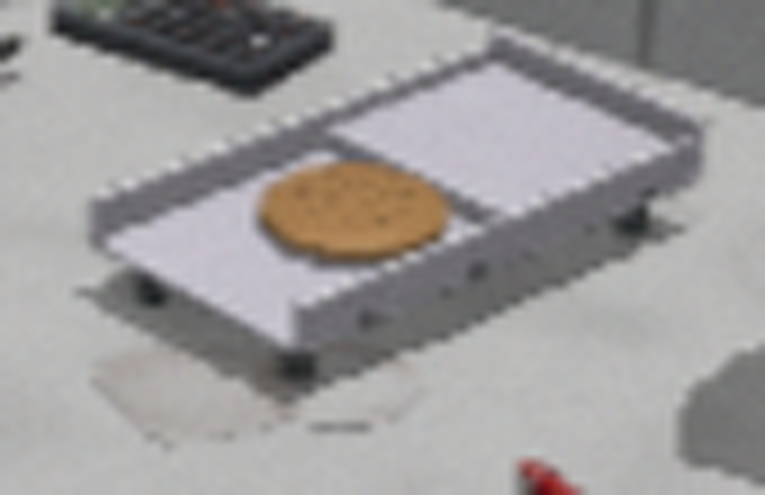

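```bash
cat >> h.py <<'E'
def go(target,rpy=None,obs=None):
    """print share of shift/turn from current pose to world target TCP / rpy"""
    o=obs or bot.get_obs();R=Ro.from_euler('xyz',o['tcp_rot'])
    s=R.inv().apply(np.array(target)-o['tool_pos'])/200
    w=np.zeros(3) if rpy is None else (R.inv()*Ro.from_euler('xyz',rpy)).as_rotvec()/np.deg2rad(45)
    print('share',s.round(4),w.round(4));return s,w
E
python3 - <<'E'
from h import *
go([340,-370,290],[np.pi,0,-1.267+.785])
E
```

```text
share [-0.3501 -1.0685 -0.3184] [-7.000e-04  1.300e-03 -9.995e-01]
```

```bash
python3 -m inch '[[[-0.03,-0.1,-0.05,0,0,-0.1,-1],[-0.06,-0.2,-0.1,0,0,-0.2,-1],[-0.1,-0.32,-0.15,0,0,-0.32,-1],[-0.14,-0.44,-0.2,0,0,-0.44,-1],[-0.18,-0.56,-0.25,0,0,-0.56,-1],[-0.22,-0.68,-0.3,0,0,-0.68,-1],[-0.26,-0.8,-0.32,0,0,-0.8,-1],[-0.3,-0.9,-0.32,0,0,-0.9,-1],[-0.33,-1,-0.32,0,0,-1,-1],[-0.33,-1,-0.32,0,0,-1,-1]]]'
python3 - <<'E'
from h import *
o=bot.get_obs();print(o['joint_positions'],o['contact_force'])
go([480,-160,330],[np.pi,0,-0.155])
E
```

```text
time: 1.4
tool_pos: [328.8, -377.4, 290.5]
tcp_rot: [-3.141, 0.0, -0.48]
contact_force: [0.2, 0.1, 0.1]
grip_width: 91.9
[-1.00739743e+00  2.53460531e-01  1.47181983e+00  6.67672275e-05
  1.41679998e+00 -5.27379202e-01] [0.19014548 0.05615507 0.12331483]
share [ 0.1684 -1.3134 -0.1972] [-5.000e-04  4.000e-04 -4.138e-01]
```

Run:
```python
from h import *
go([500,-210,250],[np.pi,0,-0.155])
```

```text
share [ 0.3727 -1.1378  0.2027] [-5.000e-04  4.000e-04 -4.138e-01]
```

```bash
python3 -m inch '[[[0.03,-0.1,0.02,0,0,-0.04,-1],[0.07,-0.22,0.05,0,0,-0.09,-1],[0.11,-0.34,0.08,0,0,-0.14,-1],[0.15,-0.46,0.11,0,0,-0.2,-1],[0.2,-0.58,0.14,0,0,-0.25,-1],[0.24,-0.7,0.16,0,0,-0.3,-1],[0.28,-0.82,0.18,0,0,-0.35,-1],[0.32,-0.93,0.2,0,0,-0.4,-1],[0.34,-1,0.2,0,0,-0.414,-1],[0.34,-1,0.2,0,0,-0.414,-1]]]'
python3 - <<'E'
from h import *
o=bot.get_obs();im=bot.capture('wrist');cv2.imwrite('pics/w1.png',im[:,:,::-1])
import pickle;pickle.dump(o,open('w1.pkl','wb'))
print(o['joint_positions'],o['contact_force'],o['tool_pos'],o['tcp_rot'])
E
```

```text
time: 2.65
tool_pos: [481.2, -232.4, 250.7]
tcp_rot: [3.141, 0.0, -0.157]
contact_force: [-0.8, 0.5, -0.5]
grip_width: 91.6
[-5.93187829e-01  3.41696684e-01  1.45702550e+00 -3.36072856e-04
  1.34297463e+00 -4.36463706e-01] [-0.78768455  0.45019901 -0.45758576] [ 481.16343674 -232.37642885  250.68347455] [ 3.14134000e+00  2.32807115e-04 -1.56648231e-01]
```

View pics/w1.png

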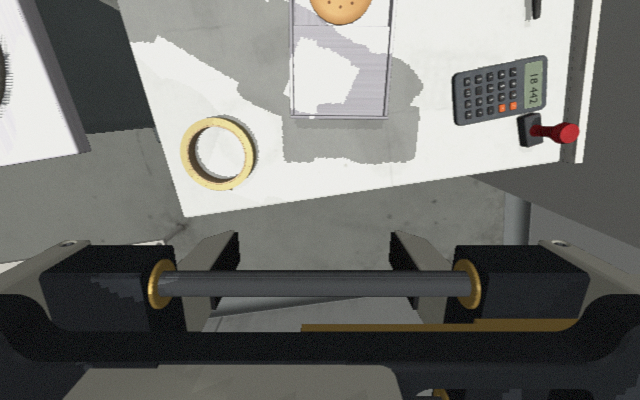

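The wrist picture shows the biscuit at the top edge (340,5), the tape at (218,153) and the calculator at (500,90). I'll move on so the whole stand is in view.

```bash
python3 -m inch '[[[0.01,-0.08,0,0,0,0,-1],[0.02,-0.2,0,0,0,0,-1],[0.04,-0.32,0,0,0,0,-1],[0.06,-0.45,0,0,0,0,-1],[0.07,-0.58,0,0,0,0,-1],[0.08,-0.68,0,0,0,0,-1],[0.08,-0.73,0,0,0,0,-1],[0.08,-0.73,0,0,0,0,-1],[0.08,-0.73,0,0,0,0,-1],[0.08,-0.73,0,0,0,0,-1]]]'
python3 - <<'E'
from h import *
o=bot.get_obs();im=bot.capture('wrist')[:,:,::-1];cv2.imwrite('pics/w2.png',im)
import pickle;pickle.dump(o,open('w2.pkl','wb'))
cv2.imwrite('pics/w2c.png',cv2.resize(im[0:200,230:430],None,fx=3,fy=3,interpolation=cv2.INTER_CUBIC))
print(o['joint_positions'],o['contact_force'],o['tool_pos'],o['tcp_rot'])
E
```

```text
time: 3.95
tool_pos: [519.5, -91.4, 250.7]
tcp_rot: [3.141, -0.0, -0.157]
contact_force: [-0.2, -0.2, -0.1]
grip_width: 91.5
[-3.19265120e-01  3.28738498e-01  1.47594322e+00 -2.35391468e-04
  1.33683317e+00 -1.61747022e-01] [-0.2201082  -0.24409664 -0.09119525] [519.52024579 -91.35035085 250.70256308] [ 3.14135414e+00 -3.98674282e-05 -1.57463530e-01]
```

View pics/w2c.png

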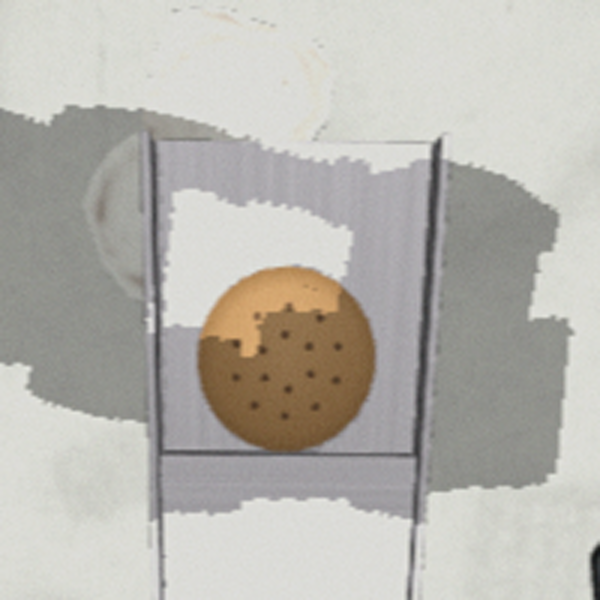

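The crop shows the step line from (162,453) to (418,455). The biscuit is centred at (287,358), its rim just touching the step line.

Run:
```python
from h import *
import pickle;o=pickle.load(open('w2.pkl','rb'))
W=lambda x,y,z:wz(o,(x+.5)/3-.5+230,(y+.5)/3-.5,z)
for z in(34,39,44):
    a,b=W(162,453,z),W(418,455,z);d=b-a
    print(z,a.round(1),b.round(1),np.linalg.norm(d).round(1),np.degrees(np.arctan2(d[1],d[0])).round(2),((a+b)/2).round(1))
for z in(24,29,34):
    a,b=W(160,140,z),W(436,140,z);d=b-a
    print('open',z,a.round(1),b.round(1),np.linalg.norm(d).round(1),np.degrees(np.arctan2(d[1],d[0])).round(2),((a+b)/2).round(1))
print('bisc',W(287,358,36))
# walls top sides dir
for (x1,y1,x2,y2) in((152,140,162,590),(440,140,412,590)):
    a,b=W(x1,y1,47),W(x2,y2,47);d=a-b;print('wall',np.degrees(np.arctan2(-d[0],d[1])),np.linalg.norm(d))
c=bot.camera_params('top')
# pairwise top/wrist triangulation of step ends
def tri(r1,r2):
    (o1,d1),(o2,d2)=r1,r2
    A=np.stack([d1,-d2],1);s=np.linalg.lstsq(A,o2-o1,rcond=None)[0]
    p,q=o1+s[0]*d1,o2+s[1]*d2;return ((p+q)/2).round(1),np.linalg.norm(p-q).round(1)
wr=lambda x,y:wray(o,(x+.5)/3-.5+230,(y+.5)/3-.5)
tr=lambda x,y:ray('top',(x+.5)/8-.5+336,(y+.5)/8-.5+172)
print(tri(wr(287,358),tr(320,262)),tri(wr(418,455),tr(445,125)),tri(wr(162,453),tr(410,408)))
```

```text
34 [484.9 -56.8  34. ] [595.4 -75.2  34. ] 112.0 -9.49 [540.2 -66.   34. ]
39 [485.5 -56.2  39. ] [594.6 -74.4  39. ] 110.5 -9.49 [540.1 -65.3  39. ]
44 [486.2 -55.6  44. ] [593.7 -73.6  44. ] 109.0 -9.49 [540.  -64.6  44. ]
open 24 [506.6  66.4  24. ] [617.2  48.8  24. ] 111.9 -9.06 [561.9  57.6  24. ]
open 29 [507.   65.4  29. ] [616.1  48.   29. ] 110.5 -9.06 [561.5  56.7  29. ]
open 34 [507.3  64.4  34. ] [615.   47.2  34. ] 109.0 -9.06 [561.1  55.8  34. ]
bisc [544.68550042 -25.64291681  36.        ]
wall -9.619701836285863 179.35529091712726
wall -9.332630901897167 179.3146921860005
(array([544.8, -26.1,  29.3]), np.float64(0.6)) (array([594. , -73.6,  40.6]), np.float64(1.2)) (array([486.8, -55.2,  48.8]), np.float64(0.4))
```

Run:
```python
from h import *
go([495,180,250],[np.pi,0,0.03])
```

```text
share [-0.3337 -1.3205  0.0031] [ 2.000e-04  1.000e-04 -2.386e-01]
```

```bash
python3 -m inch '[[[-0.03,-0.1,0,0,0,-0.03,-1],[-0.06,-0.23,0,0,0,-0.06,-1],[-0.1,-0.37,0,0,0,-0.1,-1],[-0.13,-0.51,0,0,0,-0.14,-1],[-0.17,-0.65,0,0,0,-0.18,-1],[-0.2,-0.79,0,0,0,-0.21,-1],[-0.23,-0.92,0,0,0,-0.24,-1],[-0.25,-1,0,0,0,-0.24,-1],[-0.25,-1,0,0,0,-0.24,-1],[-0.25,-1,0,0,0,-0.24,-1]]]'
python3 - <<'E'
from h import *
o=bot.get_obs();im=bot.capture('wrist')[:,:,::-1];cv2.imwrite('pics/w3.png',im)
import pickle;pickle.dump(o,open('w3.pkl','wb'))
print(o['joint_positions'],o['contact_force'],o['tool_pos'],o['tcp_rot'])
E
```

```text
time: 5.25
tool_pos: [501.4, 114.2, 250.7]
tcp_rot: [3.141, 0.0, 0.032]
contact_force: [0.2, -0.9, 0.2]
grip_width: 91.7
[ 7.50912706e-02  3.04103565e-01  1.51154558e+00 -4.86105864e-04
  1.32600151e+00  4.34589605e-02] [ 0.2205417  -0.92199191  0.20528413] [501.40904709 114.18784108 250.65921032] [3.14111897e+00 3.74850956e-05 3.17501262e-02]
```

View pics/w3.png

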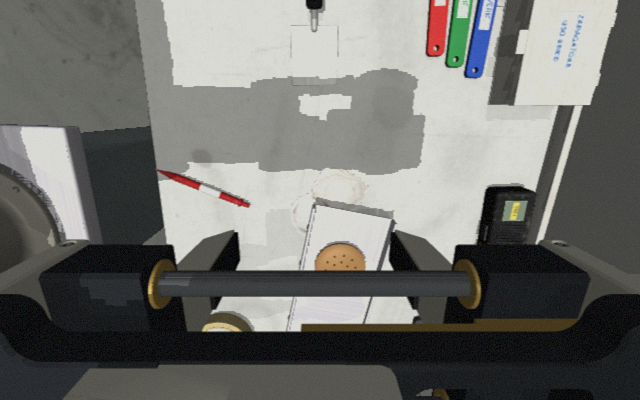

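The blade is at (291–338, 26–85) with the handle at the top edge, x≈315. I'll move another ~140 mm in +y to see all of it.

```bash
python3 -m inch '[[[0,-0.1,0,0,0,0,-1],[0,-0.22,0,0,0,0,-1],[0,-0.35,0,0,0,0,-1],[0,-0.5,0,0,0,0,-1],[0,-0.62,0,0,0,0,-1],[0,-0.68,0,0,0,0,-1],[0,-0.7,0,0,0,0,-1],[0,-0.7,0,0,0,0,-1],[0,-0.7,0,0,0,0,-1],[0,-0.7,0,0,0,0,-1]]]'
python3 - <<'E'
from h import *
o=bot.get_obs();im=bot.capture('wrist')[:,:,::-1];cv2.imwrite('pics/w4.png',im)
import pickle;pickle.dump(o,open('w4.pkl','wb'))
cv2.imwrite('pics/w4c.png',cv2.resize(im[40:240,220:420],None,fx=3,fy=3,interpolation=cv2.INTER_CUBIC))
print(o['joint_positions'],o['contact_force'],o['tool_pos'],o['tcp_rot'])
E
```

```text
time: 6.55
tool_pos: [497.1, 254.1, 250.8]
tcp_rot: [3.141, -0.0, 0.031]
contact_force: [-0.1, -0.1, -0.5]
grip_width: 91.7
[ 3.35329907e-01  3.86463142e-01  1.38962833e+00 -2.05613297e-04
  1.36541353e+00  3.04036148e-01] [-0.09386236 -0.12076278 -0.47627156] [497.0513349  254.05647332 250.77839354] [ 3.14142683e+00 -1.43887152e-04  3.13356950e-02]
```

View pics/w4c.png

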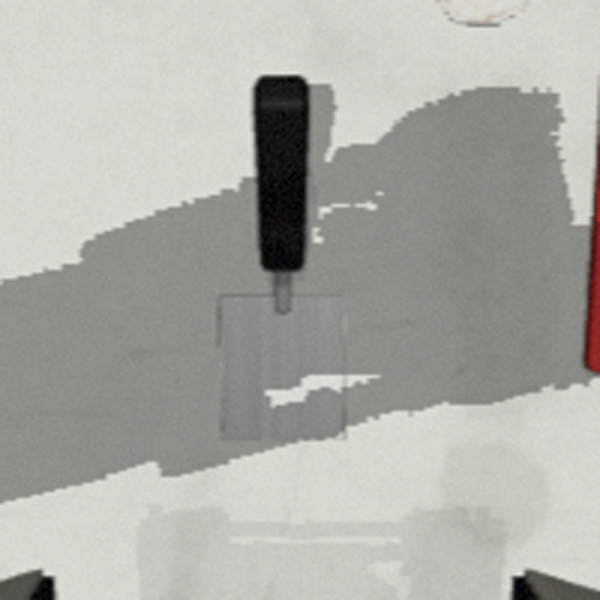

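Run:
```python
from h import *
import pickle;o=pickle.load(open('w4.pkl','rb'))
W=lambda x,y,z:wz(o,(x+.5)/3-.5+220,(y+.5)/3-.5+40,z).round(1)
f1,f2,r1,r2=W(222,438,2),W(347,437,2),W(218,296,2),W(345,295,2)
print(f1,f2,r1,r2)
f=(f1+f2)/2;r=(r1+r2)/2;d=r-f;print('front',f,'rear',r,np.linalg.norm(d),'yaw deg',np.degrees(np.arctan2(-d[0],d[1])))
for b in range(0,8):
    a=np.radians(b)
    def pt(y,z): # coords from rear edge
        return y*np.cos(a)-z*np.sin(a), y*np.sin(a)+z*np.cos(a)
    c=np.array([51,48.]);u=np.array([.7071,.7071]);n=np.array([-.7071,.7071])
    res=[]
    for p in (c+47.5*u+8*n, c+47.5*u-8*n, c-47.5*u+8*n):
        y,z=pt(*p);X=[r[0]-.0*y,r[1]+y,z]
        # project into wrist
        T=np.array(bot.camera_params('wrist')['T_tool_cam']);Rt=Ro.from_euler('xyz',o['tcp_rot']).as_matrix()
        q=np.linalg.inv(T)@np.append(Rt.T@(np.array(X)-o['tool_pos']),1)
        k=bot.camera_params('wrist');u_,v_=q[0]/q[2]*k['fx']+k['cx'],q[1]/q[2]*k['fy']+k['cy']
        res.append(round((v_-40+.5)*3-.5,1))
        U,V=proj('top',X);res.append(round((U-225+.5)*8-.5,1))
    print(b,res)
for z in (48,52): print(W(281,180,z))
print(W(281,92,85),W(283,268,18))
```

```text
[468.1 226.    2. ] [529.6 228.4   2. ] [465.5 294.7   2. ] [525. 297.   2.]
front [498.85 227.2    2.  ] rear [495.25 295.85   2.  ] 68.74432703867284 yaw deg 3.0018360574890393
0 [np.float64(87.1), np.float64(95.9), np.float64(56.8), np.float64(69.9), np.float64(272.5), np.float64(309.3)]
1 [np.float64(91.4), np.float64(99.5), np.float64(60.2), np.float64(72.8), np.float64(273.3), np.float64(310.2)]
2 [np.float64(95.8), np.float64(103.3), np.float64(63.8), np.float64(75.9), np.float64(274.2), np.float64(311.1)]
3 [np.float64(100.3), np.float64(107.1), np.float64(67.4), np.float64(79.0), np.float64(275.0), np.float64(312.0)]
4 [np.float64(104.9), np.float64(111.0), np.float64(71.1), np.float64(82.2), np.float64(275.9), np.float64(312.9)]
5 [np.float64(109.6), np.float64(115.0), np.float64(75.0), np.float64(85.5), np.float64(276.7), np.float64(313.8)]
6 [np.float64(114.4), np.float64(119.1), np.float64(79.0), np.float64(88.9), np.float64(277.6), np.float64(314.8)]
7 [np.float64(119.3), np.float64(123.2), np.float64(83.1), np.float64(92.4), np.float64(278.5), np.float64(315.7)]
[493.7 345.6  48. ]
[493.7 345.4  52. ]
[492.9 373.4  85. ] [495.6 309.4  18. ]
```

Run:
```python
import numpy as np
D=[([-1.41296718,.342678629,1.52504494],[157.011,-500.525,226.058]),
([-1.00739743,.253460531,1.47181983],[328.8,-377.4,290.5]),
([-.593187829,.341696684,1.45702550],[481.16343674,-232.37642885,250.68347455]),
([-.319265,.328738498,1.47594322],[519.52024579,-91.35035085,250.70256308]),
([.0750912706,.304103565,1.51154558],[501.40904709,114.18784108,250.65921032]),
([.335329907,.386463142,1.38962833],[497.0513349,254.05647332,250.77839354])]
A=[];b=[]
for q,p in D:
    r=np.hypot(p[0],p[1]);print(np.arctan2(p[1],p[0])-q[0])
    s2,c2=np.sin(q[1]),np.cos(q[1]);s,c=np.sin(q[1]+q[2]),np.cos(q[1]+q[2])
    A+= [[1,0,s2,s,c],[0,1,c2,c,-s]];b+=[r,p[2]]
A=np.array(A);x,res,rk,sv=np.linalg.lstsq(A,np.array(b),rcond=None);print(x,A@x-b,sv)
# constrained: no elbow offset & no a1
for cols in([1,2,3],[0,1,2,3],[1,2,3,4]):
    x=np.linalg.lstsq(A[:,cols],np.array(b),rcond=None)[0];print(cols,x,np.abs(A[:,cols]@x-b).max())
```

```text
0.14614186988516886
0.15328857114797367
0.14327546874630603
0.14520831128152697
0.14882381485921137
0.13717981082532715
[  5.91134021 -90.67329384 503.33747293 380.45561172  48.14802841] [ 0.18408468 -0.01490056  0.1022674  -0.03266989 -0.02865688  0.01191333
 -0.13862284 -0.0029954  -0.18118411 -0.02979517  0.06211175  0.06844769] [4.24137143 3.46330898 0.07631897 0.07410072 0.07031203]
[1, 2, 3] [-115.7076679   480.82673136  382.79689795] 3.0350241767334865
[0, 1, 2, 3] [   1.64042133 -115.5771764   480.32783968  381.27871684] 3.056066762289902
[1, 2, 3, 4] [-91.46462206 504.81749981 385.88554451  47.51865088] 0.39912527889512717
```

Run:
```python
import numpy as np
D=[([-1.41296718,.342678629,1.52504494],[157.011,-500.525,226.058]),
([-1.00739743,.253460531,1.47181983],[328.8,-377.4,290.5]),
([-.593187829,.341696684,1.45702550],[481.16343674,-232.37642885,250.68347455]),
([-.319265,.328738498,1.47594322],[519.52024579,-91.35035085,250.70256308]),
([.0750912706,.304103565,1.51154558],[501.40904709,114.18784108,250.65921032]),
([.335329907,.386463142,1.38962833],[497.0513349,254.05647332,250.77839354])]
A=[];b=[]
for q,p in D:
    c0,s0=np.cos(q[0]),np.sin(q[0]);r=p[0]*c0+p[1]*s0;print(-p[0]*s0+p[1]*c0)
    s2,c2=np.sin(q[1]),np.cos(q[1]);s,c=np.sin(q[1]+q[2]),np.cos(q[1]+q[2])
    A+= [[1,0,s2,s,c],[0,1,c2,c,-s]];b+=[r,p[2]]
A=np.array(A)
for cols in([0,1,2,3,4],[1,2,3],[0,1,2,3],[1,2,3,4]):
    x=np.linalg.lstsq(A[:,cols],np.array(b),rcond=None)[0];print(cols,x,np.abs(A[:,cols]@x-b).max())
```

```text
76.38961055997167
76.42691936255406
76.29586365586036
76.32710387574605
76.24998867848802
76.33597284326308
[0, 1, 2, 3, 4] [ -0.63950194 -94.28139518 508.17033434 380.12165086  49.21777614] 0.21661700490255953
[1, 2, 3] [-119.34042923  483.12723958  376.33071571] 3.2166143555131157
[0, 1, 2, 3] [  -5.00531164 -119.73858952  484.64947552  380.96304365] 3.1524084734151074
[1, 2, 3, 4] [-94.19578753 508.01022174 379.53422865  49.2858636 ] 0.2206814245098485
```

Run:
```python
from h import *
go([490.4,399.9,115],[np.pi*.75,0,.052])
```

```text
share [-0.0102 -0.7295  0.6786] [-0.9998  0.0102 -0.0249]
```

```bash
python3 -m inch '[[[0,-0.1,0.0,-0.12,0,0,-1],[0,-0.2,0.03,-0.3,0,0,-1],[0,-0.32,0.08,-0.5,0,-0.01,-1],[0,-0.45,0.15,-0.7,0,-0.01,-1],[0,-0.55,0.25,-0.85,0.01,-0.02,-1],[-0.01,-0.65,0.38,-1,0.01,-0.025,-1],[-0.01,-0.73,0.52,-1,0.01,-0.025,-1],[-0.01,-0.73,0.6,-1,0.01,-0.025,-1],[-0.01,-0.73,0.6,-1,0.01,-0.025,-1],[-0.01,-0.73,0.6,-1,0.01,-0.025,-1]]]'
python3 - <<'E'
from h import *
o=bot.get_obs();im=bot.capture('wrist')[:,:,::-1];cv2.imwrite('pics/w5.png',im)
import pickle;pickle.dump(o,open('w5.pkl','wb'))
print(o['joint_positions'],o['contact_force'],o['tool_pos'],o['tcp_rot'])
E
```

```text
time: 7.85
tool_pos: [491.1, 399.8, 132.7]
tcp_rot: [2.358, -0.002, 0.051]
contact_force: [-0.4, -0.3, 0.1]
grip_width: 92.0
[ 0.81878031  1.0013718   0.81618407 -0.56322684  1.87694362  0.75043271] [-0.38429554 -0.27379354  0.06076194] [491.09746463 399.82101126 132.7436028 ] [ 2.35771789e+00 -1.99493017e-03  5.13161316e-02]
```

View pics/w5.png

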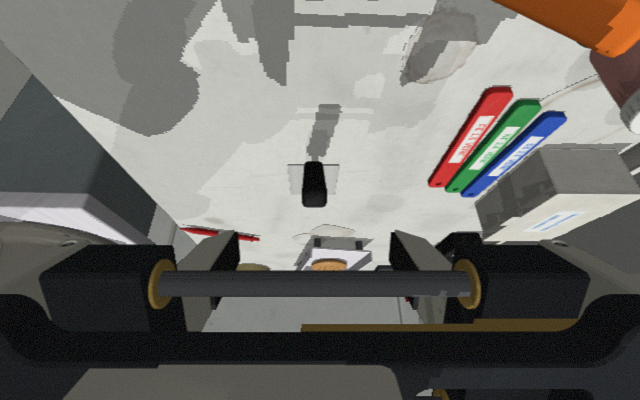

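Run:
```python
from h import *
import pickle;o=pickle.load(open('w5.pkl','rb'))
T=np.array(bot.camera_params('wrist')['T_tool_cam']);Rt=Ro.from_euler('xyz',o['tcp_rot']).as_matrix();k=bot.camera_params('wrist')
def pj(X):
    q=np.linalg.inv(T)@np.append(Rt.T@(np.array(X)-o['tool_pos']),1);return (q[0]/q[2]*k['fx']+k['cx'],q[1]/q[2]*k['fy']+k['cy'])
r=np.array([495.25,295.85,0]);ya=np.array([-.052,.9986,0]);zz=np.array([0,0,1])
for b in (4,5.5,7):
    a=np.radians(b);u=np.array([.7071,.7071]);n=np.array([-.7071,.7071]);c=np.array([51,48.])
    for p in (c+47.5*u+8*n,c+47.5*u-8*n,c-47.5*u-8*n):
        y,z=p[0]*np.cos(a)-p[1]*np.sin(a),p[0]*np.sin(a)+p[1]*np.cos(a)
        print(b,np.round(pj(r+ya*y+zz*z),1))
im=cv2.imread('pics/w5.png')
cv2.imwrite('pics/w5c.png',cv2.resize(im[150:220,280:350],None,fx=8,fy=8,interpolation=cv2.INTER_CUBIC))
go([493.7,336.3,48.7],[np.pi*.75,0,.052])
```

```text
4 [311.8 208.1]
4 [311.7 188.6]
4 [312.4 159.4]
5.5 [311.9 211.6]
5.5 [311.8 192.5]
5.5 [312.4 160. ]
7 [311.9 215. ]
7 [311.8 196.4]
7 [312.4 160.6]
share [-0.0043 -0.0712  0.5232] [-0.0026 -0.0016 -0.0026]
```

View pics/w5c.png

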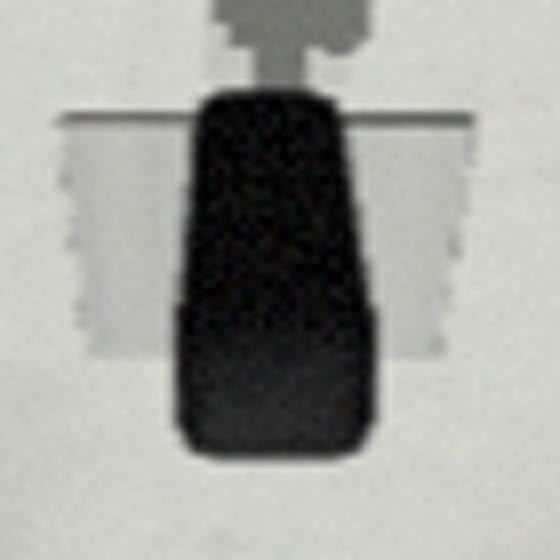

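```bash
python3 -m inch '[[[0,-0.02,0.06,0,0,0,-1],[0,-0.04,0.14,0,0,0,-1],[0,-0.06,0.24,0,0,0,-1],[0,-0.07,0.34,0,0,0,-1],[0,-0.07,0.43,0,0,0,-1],[0.002,-0.07,0.49,0,0,0,-1],[0.002,-0.07,0.52,0,0,0,-1],[0.002,-0.07,0.523,0,0,0,-1],[0.002,-0.07,0.523,0,0,0,-1],[0.002,-0.07,0.523,0,0,0,-1]]]'
python3 - <<'E'
from h import *
o=bot.get_obs();print(o['tool_pos'],o['tcp_rot'],o['contact_force'])
im=bot.capture('wrist')[:,:,::-1];cv2.imwrite('pics/w6.png',im)
im=bot.capture('scene')[:,:,::-1];cv2.imwrite('pics/s6.png',cv2.resize(im[150:310,200:400],None,fx=4,fy=3.75))
E
```

```text
time: 9.15
tool_pos: [494.1, 337.0, 47.1]
tcp_rot: [2.357, -0.0, 0.053]
contact_force: [-0.4, -0.1, -0.3]
grip_width: 91.9
[494.08469314 336.95865164  47.12529765] [ 2.35670083e+00 -4.85369655e-04  5.30170656e-02] [-0.36627321 -0.13690956 -0.30462129]
```

View pics/w6.png

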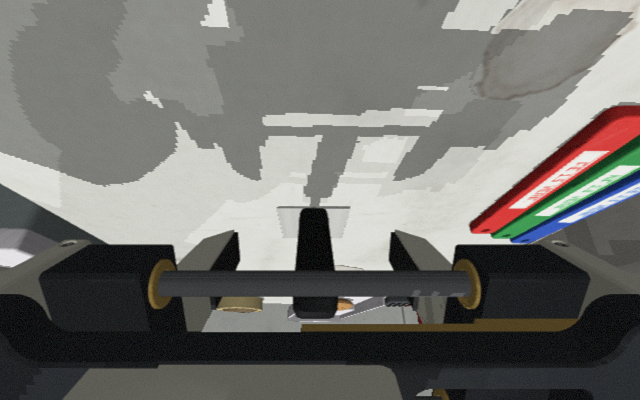

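View pics/s6.png

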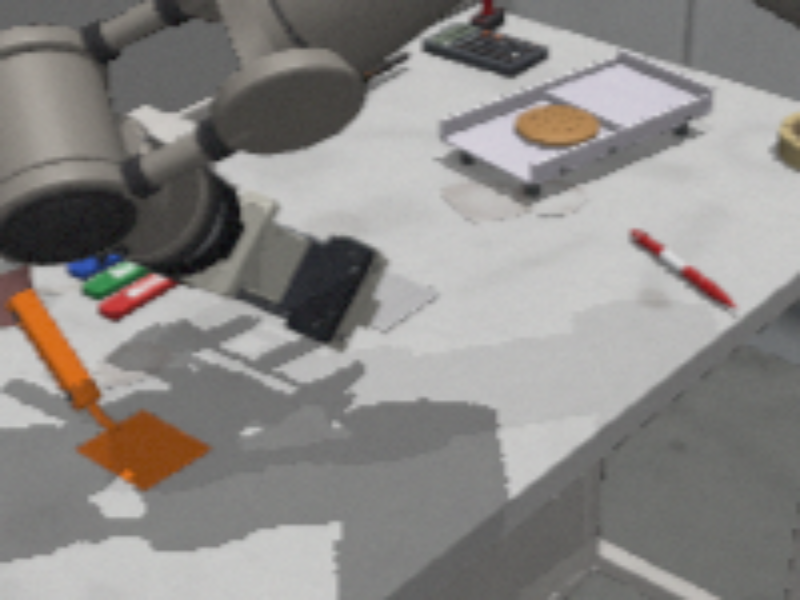

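The handle (column ~315) lies between the fingers and the blade is still flat. Closing now.

```bash
python3 -m inch '[[[0,0,0,0,0,0,1],[0,0,0,0,0,0,1],[0,0,0,0,0,0,1],[0,0,0,0,0,0,1],[0,0,0,0,0,0,1],[0,0,0,0,0,0,1],[0,0,0,0,0,0,1],[0,0,0,0,0,0,1],[0,0,0,0,0,0,1],[0,0,0,0,0,0,1]]]'
python3 - <<'E'
from h import *
o=bot.get_obs();print(o['tool_pos'],o['tcp_rot'],o['contact_force'],o['moment'])
im=bot.capture('wrist')[:,:,::-1];cv2.imwrite('pics/w7.png',im)
E
```

```text
time: 10.5
tool_pos: [494.0, 336.5, 46.8]
tcp_rot: [2.356, 0.0, 0.053]
contact_force: [0.0, 0.1, 0.3]
grip_width: 19.5
[493.97131031 336.47741574  46.78588949] [2.35609300e+00 3.26914497e-04 5.26432776e-02] [0.01412833 0.11318842 0.25303535] [ 0.42456902 -0.01529866  0.01025247]
```

View pics/w7.png

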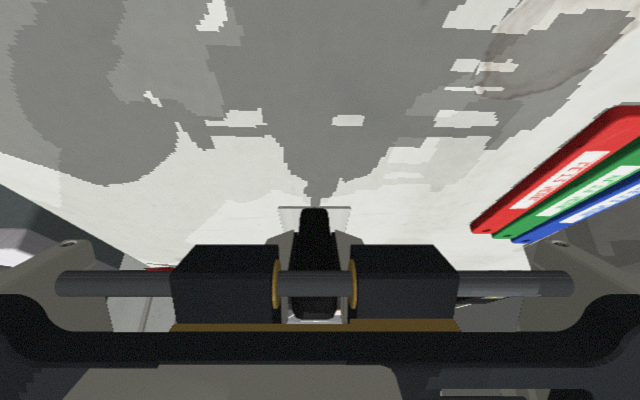

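Run:
```python
from h import *
go([494,336,106.8]);go([494+39,236,106.8],[2.3562,0,-.055]);go([571.9,136.5,96.8],[2.3562,0,-.1605])
```

```text
share [ 0.      0.2139 -0.2105] [0. 0. 0.]
share [0.1684 0.5742 0.1498] [ 0.0002 -0.0966  0.0972]
share [0.3365 0.8973 0.5437] [ 0.0003 -0.1916  0.1922]
```

```bash
python3 -m inch '[[[0,0.05,-0.05,0,0,0,1],[0,0.15,-0.15,0,0,0,1],[0.01,0.24,-0.16,0,-0.01,0.01,1],[0.06,0.34,-0.06,0,-0.035,0.035,1],[0.12,0.46,0.05,0,-0.07,0.07,1],[0.18,0.6,0.17,0,-0.105,0.105,1],[0.24,0.72,0.31,0,-0.14,0.14,1],[0.29,0.82,0.44,0,-0.17,0.17,1],[0.325,0.88,0.53,0,-0.19,0.19,1],[0.336,0.897,0.544,0,-0.192,0.192,1]]]'
python3 - <<'E'
from h import *
o=bot.get_obs();print(o['tool_pos'],o['tcp_rot'],o['contact_force'],o['moment'],o['grip_width'])
im=bot.capture('wrist')[:,:,::-1];cv2.imwrite('pics/w8.png',im)
im=bot.capture('scene')[:,:,::-1];cv2.imwrite('pics/s8.png',cv2.resize(im[130:250,250:410],None,fx=5,fy=5,interpolation=cv2.INTER_CUBIC))
im=bot.capture('top')[:,:,::-1];cv2.imwrite('pics/t8.png',cv2.resize(im[150:260,270:440],None,fx=4.7,fy=4.7,interpolation=cv2.INTER_CUBIC))
E
```

```text
time: 11.8
tool_pos: [572.0, 135.0, 96.5]
tcp_rot: [2.356, 0.001, -0.163]
contact_force: [0.1, 0.9, -1.1]
grip_width: 20.0
[571.99620956 134.96519822  96.52612251] [ 2.35575731e+00  8.84567492e-04 -1.62940114e-01] [ 0.14905338  0.8640529  -1.09279095] [ 0.6152284  -0.18090999 -0.03174837] 20.042873407764915
```

View pics/w8.png

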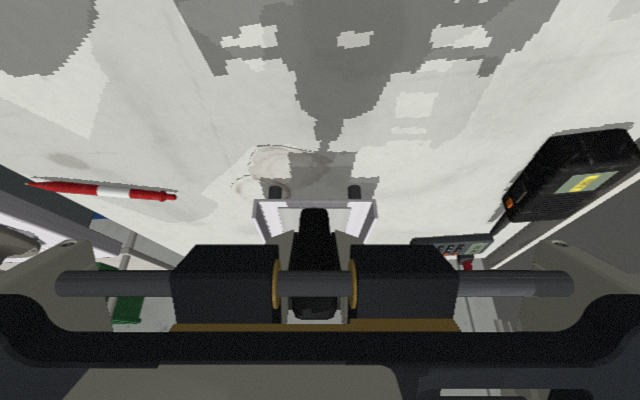

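View pics/s8.png

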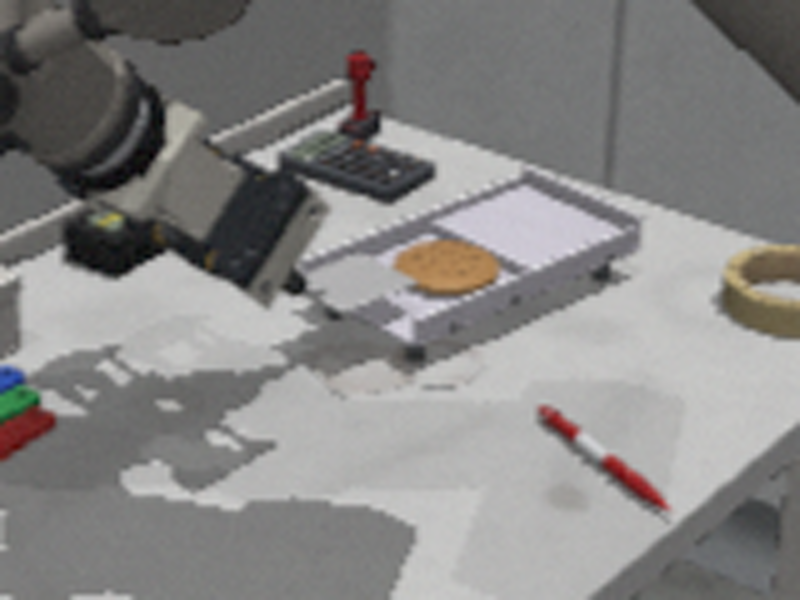

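View pics/t8.png

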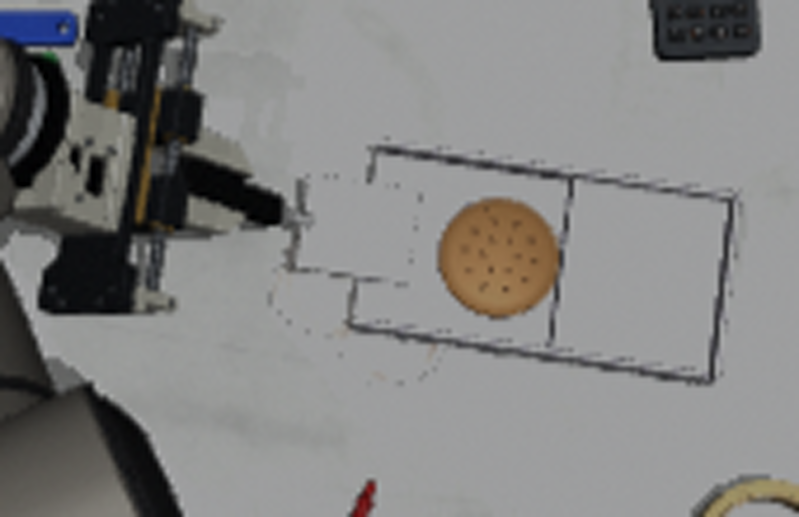

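```bash
cat >> h.py <<'E'
def avg(n=4):
    F=[];M=[]
    for i in range(n):
        o=bot.get_obs();F.append(o['contact_force']);M.append(o['moment']);bot.capture('wrist')
    print('F',np.mean(F,0).round(2),'sd',np.std(F,0).round(2),'M',np.mean(M,0).round(3),'t',bot.get_obs()['time'],'tcp',o['tool_pos'].round(2),o['tcp_rot'].round(4),'w',round(o['grip_width'],2))
E
python3 - <<'E'
from h import *
P=lambda x,y,z:onz('top',(x+.5)/4.7-.5+270,(y+.5)/4.7-.5+150,z).round(1)
s=np.array([540.4,-65.5]);ex=np.array([.987,-.16]);ey=np.array([.16,.987])
for p in (P(418,185,51),P(405,284,51),P(303,180,51),P(292,268,51),P(499,257,36)): print(p,((p[:2]-s)@ex).round(1),((p[:2]-s)@ey).round(1))
avg(5)
E
```

```text
[587.1  24.5  51. ] 31.7 96.3
[524.4  34.1  51. ] -31.7 95.7
[591.1  96.4  51. ] 24.1 167.9
[535.3 104.1  51. ] -32.2 166.6
[543.5 -26.3  36. ] -3.2 39.2
F [-0.21 -0.09 -1.12] sd [0.64 0.59 0.33] M [ 0.632 -0.198  0.006] t 12.2 tcp [571.57 137.68  96.81] [ 2.3562e+00  2.0000e-04 -1.5880e-01] w 19.76
```

Blade front is at x'≈0, y'≈96 and the biscuit at x'≈−2.7, matching expectations. Force noise is about 0.3 N in z. Lowering now to feel for the deck.

```bash
python3 -m inch '[[[-0.004,-0.01,0.01,0,0,0,1],[-0.008,-0.02,0.02,0,0,0,1],[-0.012,-0.03,0.03,0,0,0,1],[-0.0125,-0.04,0.04,0,0,0,1],[-0.0125,-0.045,0.045,0,0,0,1],[-0.0125,-0.05,0.05,0,0,0,1],[-0.0125,-0.053,0.053,0,0,0,1],[-0.0125,-0.056,0.056,0,0,0,1],[-0.0125,-0.058,0.058,0,0,0,1],[-0.0125,-0.06,0.06,0,0,0,1]]]'; python3 -c "
from h import *
avg(3)"
```

```text
time: 13.45
tool_pos: [569.4, 136.9, 79.8]
tcp_rot: [2.356, 0.0, -0.161]
contact_force: [0.4, 0.1, -0.6]
grip_width: 19.8
F [ 0.25  0.23 -0.63] sd [0.47 0.17 0.17] M [ 0.597 -0.195  0.019] t 13.6 tcp [569.35 136.91  79.73] [ 2.356e+00  2.000e-04 -1.606e-01] w 19.8
```

```bash
python3 -m inch '[[[0,-0.001,0.001,0,0,0,1],[0,-0.002,0.002,0,0,0,1],[0,-0.003,0.003,0,0,0,1],[0,-0.004,0.004,0,0,0,1],[0,-0.005,0.005,0,0,0,1],[0,-0.006,0.006,0,0,0,1],[0,-0.007,0.007,0,0,0,1],[0,-0.008,0.008,0,0,0,1],[0,-0.009,0.009,0,0,0,1],[0,-0.009,0.009,0,0,0,1]]]'; python3 -c "
from h import *
avg(3)"
```

```text
time: 14.85
tool_pos: [569.4, 136.9, 77.2]
tcp_rot: [2.356, 0.0, -0.161]
contact_force: [0.4, 0.9, -1.9]
grip_width: 19.7
F [ 0.39  0.48 -1.39] sd [0.12 0.36 0.53] M [ 0.621 -0.21  -0.041] t 15.0 tcp [569.38 136.9   77.25] [ 2.356e+00  2.000e-04 -1.606e-01] w 20.12
```

```bash
python3 -m inch '[[[0,-0.001,0.001,0,0,0,1],[0,-0.002,0.002,0,0,0,1],[0,-0.003,0.003,0,0,0,1],[0,-0.004,0.004,0,0,0,1],[0,-0.005,0.005,0,0,0,1],[0,-0.006,0.006,0,0,0,1],[0,-0.007,0.007,0,0,0,1],[0,-0.008,0.008,0,0,0,1],[0,-0.009,0.009,0,0,0,1],[0,-0.009,0.009,0,0,0,1]]]'; python3 -c "
from h import *
avg(2)"
```

```text
time: 16.25
tool_pos: [569.3, 136.9, 74.6]
tcp_rot: [2.356, 0.0, -0.161]
contact_force: [0.3, 0.6, -1.2]
grip_width: 19.9
F [ 0.16  0.12 -0.93] sd [0.14 0.48 0.25] M [ 0.638 -0.219  0.002] t 16.35 tcp [569.36 136.91  74.66] [ 2.356e+00  2.000e-04 -1.606e-01] w 19.9
```

```bash
python3 -m inch '[[[0,-0.001,0.001,0,0,0,1],[0,-0.002,0.002,0,0,0,1],[0,-0.003,0.003,0,0,0,1],[0,-0.004,0.004,0,0,0,1],[0,-0.005,0.005,0,0,0,1],[0,-0.006,0.006,0,0,0,1],[0,-0.006,0.006,0,0,0,1],[0,-0.006,0.006,0,0,0,1],[0,-0.006,0.006,0,0,0,1],[0,-0.006,0.006,0,0,0,1]]]'; python3 -c "
from h import *
avg(2)"
```

```text
time: 17.6
tool_pos: [569.4, 136.9, 73.0]
tcp_rot: [2.356, 0.0, -0.161]
contact_force: [0.3, 0.1, -0.6]
grip_width: 19.5
F [ 0.31 -0.48 -1.14] sd [0.02 0.62 0.54] M [ 0.608 -0.245 -0.004] t 17.7 tcp [569.36 136.88  72.99] [ 2.356e+00  2.000e-04 -1.607e-01] w 19.44
```

```bash
python3 -m inch '[[[0,-0.001,0.001,0,0,0,1],[0,-0.002,0.002,0,0,0,1],[0,-0.003,0.003,0,0,0,1],[0,-0.004,0.004,0,0,0,1],[0,-0.005,0.005,0,0,0,1],[0,-0.006,0.006,0,0,0,1],[0,-0.006,0.006,0,0,0,1],[0,-0.006,0.006,0,0,0,1],[0,-0.006,0.006,0,0,0,1],[0,-0.006,0.006,0,0,0,1]]]'; python3 -c "
from h import *
avg(3)
im=bot.capture('scene')[:,:,::-1];cv2.imwrite('pics/s9.png',cv2.resize(im[150:230,290:390],None,fx=8,fy=7.5,interpolation=cv2.INTER_CUBIC))"
```

```text
time: 18.95
tool_pos: [569.4, 137.1, 72.2]
tcp_rot: [2.356, -0.001, -0.161]
contact_force: [-1.2, 2.3, 5.3]
grip_width: 19.6
F [-1.17  3.13  6.12] sd [0.18 0.57 0.61] M [-0.3    0.237 -0.337] t 19.1 tcp [569.43 137.07  72.19] [ 2.3556e+00 -6.0000e-04 -1.6070e-01] w 20.04
```

View pics/s9.png

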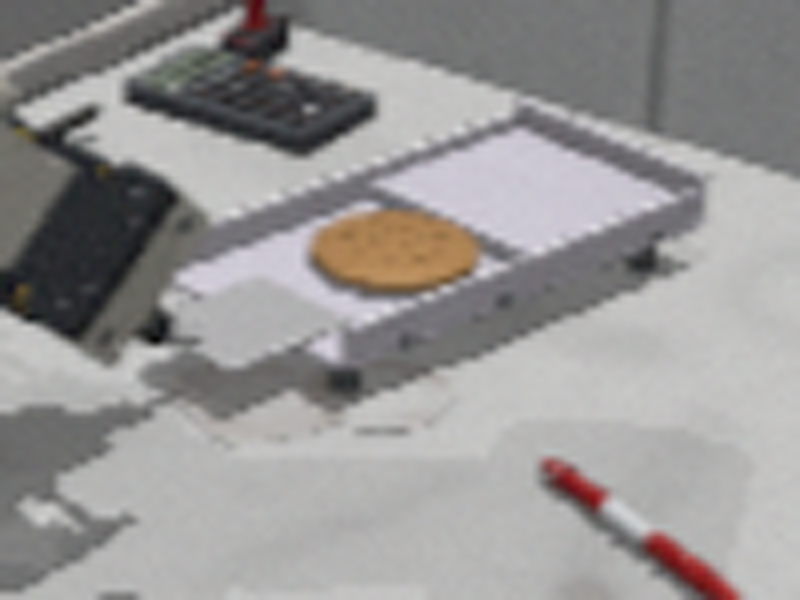

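Contact felt: vertical force +7 N at TCP z 72.2, so the deck is about 25.5 mm up, with the front edge touching first. I'll ease off 0.5 mm and slide.

```bash
python3 -m inch '[[[0,0.002,-0.002,0,0,0,1],[0,0.008,0.004,0,0,0,1],[0,0.022,0.018,0,0,0,1],[0,0.037,0.033,0,0,0,1],[0,0.052,0.048,0,0,0,1],[0,0.067,0.063,0,0,0,1],[0,0.082,0.078,0,0,0,1],[0,0.092,0.088,0,0,0,1],[0,0.099,0.095,0,0,0,1],[0,0.102,0.098,0,0,0,1]]]'; python3 -c "
from h import *
avg(2)
im=bot.capture('scene')[:,:,::-1];cv2.imwrite('pics/s10.png',cv2.resize(im[150:230,290:390],None,fx=8,fy=7.5,interpolation=cv2.INTER_CUBIC))"
```

```text
time: 20.4
tool_pos: [565.3, 109.1, 72.4]
tcp_rot: [2.357, -0.001, -0.16]
contact_force: [1.2, 3.7, 5.7]
grip_width: 19.2
F [0.64 3.07 6.08] sd [0.54 0.64 0.35] M [-0.06   0.001 -0.061] t 20.5 tcp [565.31 109.04  72.47] [ 2.3565e+00 -1.2000e-03 -1.6020e-01] w 19.74
```

View pics/s10.png

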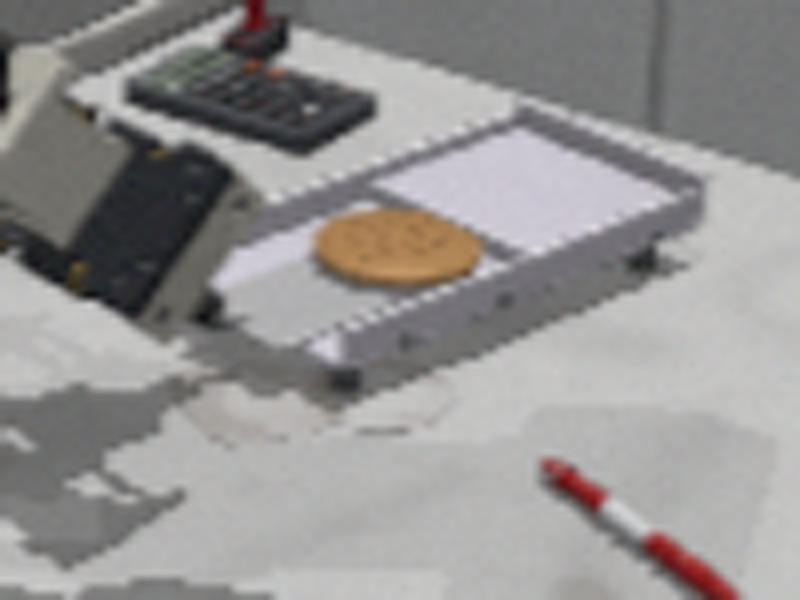

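The blade tip is now under the biscuit's near edge. I'll ease slightly and keep sliding.

```bash
python3 -m inch '[[[0,0.004,0.0,0,0,0,1],[0,0.014,0.01,0,0,0,1],[0,0.029,0.025,0,0,0,1],[0,0.044,0.04,0,0,0,1],[0,0.059,0.055,0,0,0,1],[0,0.074,0.07,0,0,0,1],[0,0.089,0.085,0,0,0,1],[0,0.104,0.1,0,0,0,1],[0,0.118,0.114,0,0,0,1],[0,0.126,0.122,0,0,0,1]]]'; python3 -c "
from h import *
avg(2)
im=bot.capture('scene')[:,:,::-1];cv2.imwrite('pics/s11.png',cv2.resize(im[150:230,290:390],None,fx=8,fy=7.5,interpolation=cv2.INTER_CUBIC))
im=bot.capture('top')[:,:,::-1];cv2.imwrite('pics/t11.png',cv2.resize(im[150:260,270:440],None,fx=4.7,fy=4.7,interpolation=cv2.INTER_CUBIC))
"
```

```text
time: 21.8
tool_pos: [559.2, 74.1, 72.5]
tcp_rot: [2.356, 0.0, -0.161]
contact_force: [1.0, 4.6, 5.1]
grip_width: 19.8
F [1.2  3.73 4.45] sd [0.18 0.89 0.7 ] M [ 0.284 -0.036 -0.033] t 21.9 tcp [559.2   73.86  72.52] [ 2.3561e+00  1.0000e-04 -1.6090e-01] w 19.94
```

View pics/s11.png

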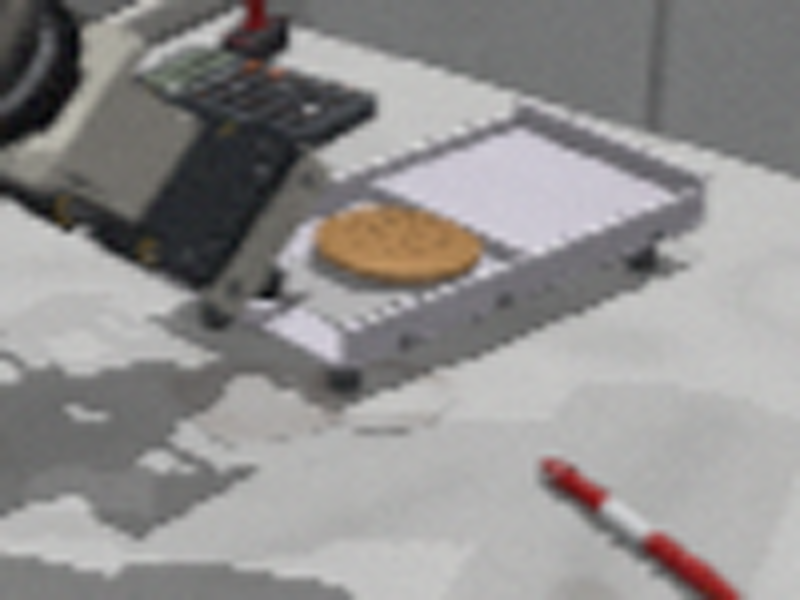

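View pics/t11.png

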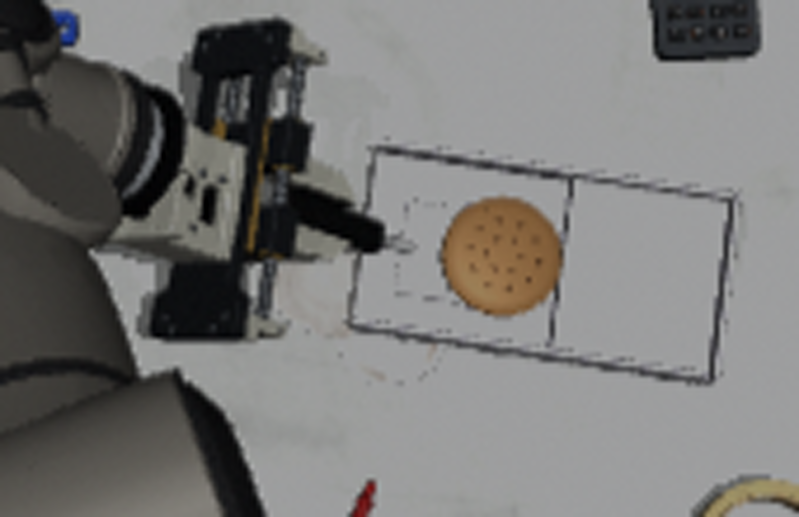

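Biscuit is at the step with the blade half under it. Another 27 mm, slowly.

```bash
python3 -m inch '[[[0,0.005,0.002,0,0,0,1],[0,0.016,0.013,0,0,0,1],[0,0.028,0.025,0,0,0,1],[0,0.04,0.037,0,0,0,1],[0,0.052,0.049,0,0,0,1],[0,0.064,0.061,0,0,0,1],[0,0.074,0.071,0,0,0,1],[0,0.084,0.081,0,0,0,1],[0,0.092,0.089,0,0,0,1],[0,0.097,0.094,0,0,0,1]]]'; python3 -c "
from h import *
avg(3)
im=bot.capture('scene')[:,:,::-1];cv2.imwrite('pics/s12.png',cv2.resize(im[150:230,290:390],None,fx=8,fy=7.5,interpolation=cv2.INTER_CUBIC))
im=bot.capture('top')[:,:,::-1];cv2.imwrite('pics/t12.png',cv2.resize(im[150:260,270:440],None,fx=4.7,fy=4.7,interpolation=cv2.INTER_CUBIC))
"
```

```text
time: 23.25
tool_pos: [554.8, 47.5, 72.7]
tcp_rot: [2.356, 0.0, -0.161]
contact_force: [0.5, 0.4, -1.5]
grip_width: 19.9
F [ 0.33  0.39 -1.16] sd [0.15 0.34 0.39] M [ 0.734 -0.215 -0.031] t 23.4 tcp [554.8   47.53  72.79] [ 2.3559e+00  5.0000e-04 -1.6080e-01] w 20.09
```

View pics/s12.png

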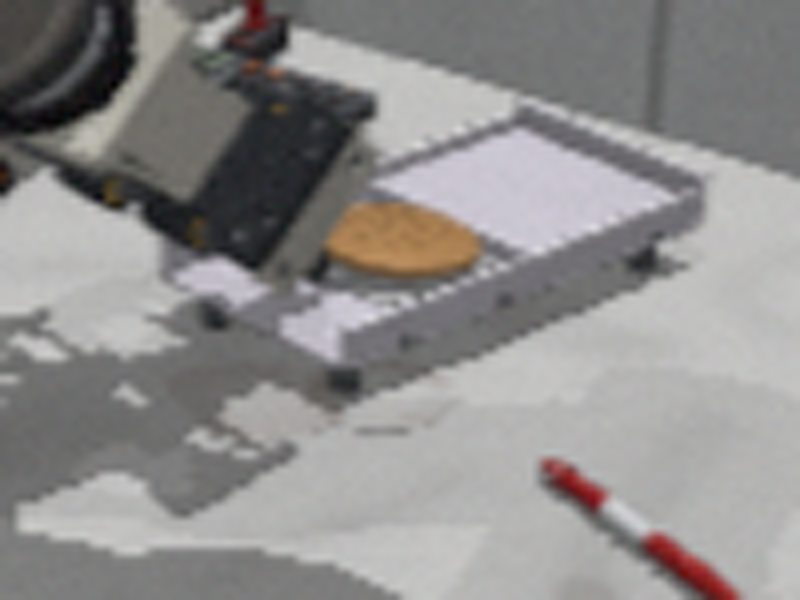

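View pics/t12.png

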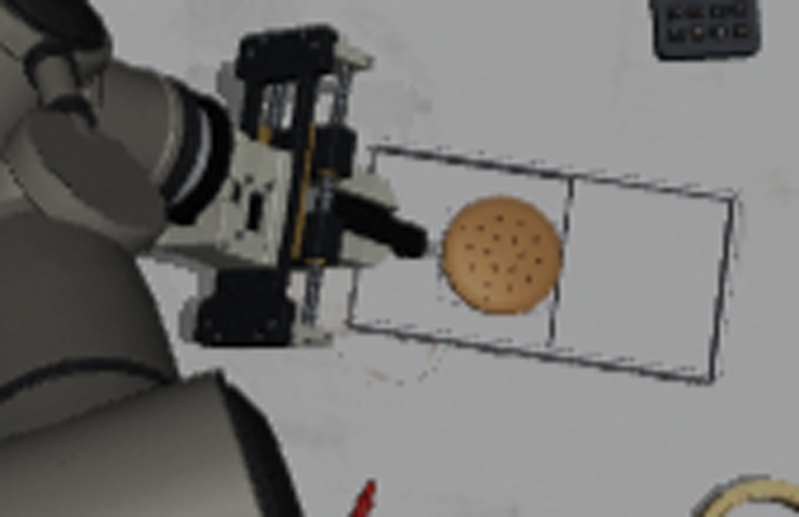

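The blade is fully under and the biscuit rests on it, touching the step. Next I'll work out the levering path about the front edge, backing it away from the step as it turns so nothing gets squeezed.

```bash
cat > arc.py <<'E'
from h import *
s=np.array([540.4,-65.5,0]);YAW=-.1605
L=(109.4,46.8);DECK=25.8
def path(ths,py,pz,xp=-3.9,a0=-45,L=L):
    o=bot.get_obs();R=Ro.from_euler('xyz',o['tcp_rot'])
    ex=np.array([np.cos(YAW),np.sin(YAW),0]);ey=np.array([-np.sin(YAW),np.cos(YAW),0])
    for t,a,b in zip(ths,py,pz):
        r=np.radians(t);c,sn=np.cos(r),np.sin(r)
        y=a+L[0]*c-L[1]*sn;z=DECK+b+L[0]*sn+L[1]*c
        T=s+ex*xp+ey*y+np.array([0,0,z])
        sh=R.inv().apply(T-o['tool_pos'])/200
        w=(R.inv()*Ro.from_euler('xyz',[np.pi+np.radians(a0+t),0,YAW])).as_rotvec()/np.radians(45)
        print(t,sh.round(4),w.round(4),T.round(1))
E
python3 - <<'E'
from arc import *
th=np.arange(4.5,45.1,4.5);k=[0,10,30,45,60,75,90,105,120]
path(th,np.interp(th,k,[4.5,6.5,9.5,11.5,13.5,15.5,18,21,22]),np.interp(th,k,[.2,.5,1,1.5,2,2.5,3,5,8]))
E
```

```text
4.5 [-0.0005  0.0419 -0.0187] [0.1003 0.0004 0.0002] [554.3  44.5  81.4]
9.0 [-0.0006  0.0843 -0.0345] [2.003e-01 4.000e-04 2.000e-04] [553.7  40.8  89.6]
13.5 [-0.0006  0.1281 -0.0461] [3.003e-01 4.000e-04 2.000e-04] [552.9  36.3  97.4]
18.0 [-0.0006  0.1725 -0.0538] [4.003e-01 4.000e-04 2.000e-04] [552.1  31.2 104.8]
22.5 [-0.0006  0.2173 -0.0579] [5.003e-01 4.000e-04 1.000e-04] [551.2  25.5 111.7]
27.0 [-0.0006  0.2619 -0.0583] [6.003e-01 4.000e-04 1.000e-04] [550.2  19.3 118.1]
31.5 [-0.0006  0.3064 -0.055 ] [7.003e-01 4.000e-04 1.000e-04] [549.1  12.6 123.9]
36.0 [-0.0006  0.3505 -0.048 ] [8.003e-01 4.000e-04 1.000e-04] [547.9   5.5 129.2]
40.5 [-0.0006  0.3937 -0.0374] [9.003e-01 4.000e-04 1.000e-04] [546.7  -2.  133.8]
45.0 [-0.0006  0.4358 -0.0234] [1.0003e+00 4.0000e-04 1.0000e-04] [545.5  -9.8 137.8]
```

```bash
python3 -m inch '[[[0,0.042,-0.019,0.1,0,0,1],[0,0.084,-0.0345,0.2,0,0,1],[0,0.128,-0.046,0.3,0,0,1],[0,0.1725,-0.054,0.4,0,0,1],[0,0.217,-0.058,0.5,0,0,1],[0,0.262,-0.058,0.6,0,0,1],[0,0.306,-0.055,0.7,0,0,1],[0,0.3505,-0.048,0.8,0,0,1],[0,0.394,-0.0375,0.9,0,0,1],[0,0.436,-0.0235,1,0,0,1]]]'; python3 -c "
from h import *
avg(2)
print(bot.get_obs()['joint_positions'])
im=bot.capture('scene')[:,:,::-1];cv2.imwrite('pics/s13.png',cv2.resize(im[130:230,290:400],None,fx=7,fy=6,interpolation=cv2.INTER_CUBIC))
"
```

```text
time: 24.75
tool_pos: [545.4, -10.1, 138.3]
tcp_rot: [-3.14, 0.0, -0.16]
contact_force: [0.1, -0.1, -1.3]
grip_width: 19.9
F [ 0.8   0.15 -1.11] sd [0.66 0.22 0.19] M [ 0.277 -0.17   0.011] t 24.85 tcp [545.57 -12.12 138.83] [-3.1379e+00 -1.0000e-03 -1.6180e-01] w 19.8
[-1.61978908e-01  4.64143275e-01  1.59461224e+00  3.45163322e-04
  1.08247775e+00  1.52793672e-03]
```

View pics/s13.png

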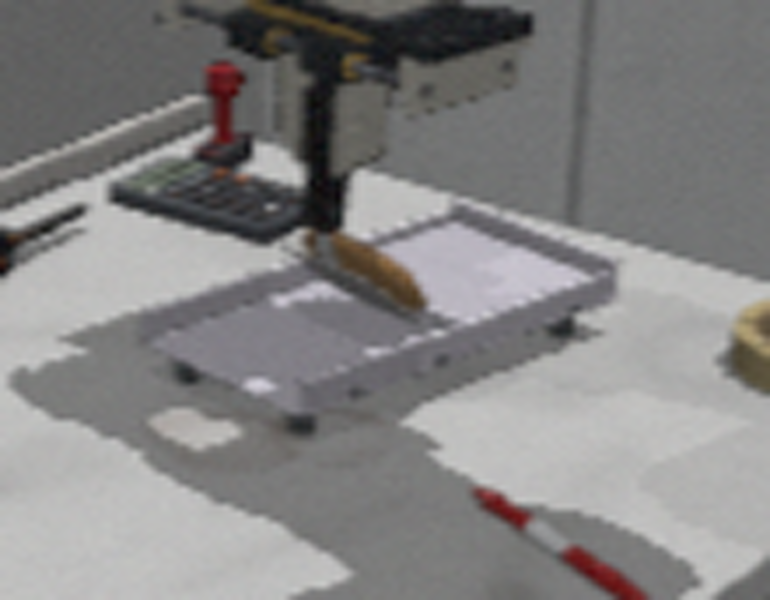

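The biscuit lies on the blade, tilted about 45°. Next part: 45° → 90°.

Run:
```python
from arc import *
th=np.arange(49.5,90.1,4.5);k=[0,10,30,45,60,75,90,105,120]
path(th,np.interp(th,k,[4.5,6.5,9.5,11.5,13.5,15.5,18,21,22]),np.interp(th,k,[.2,.5,1,1.5,2,2.5,3,5,8]))
```

```text
49.5 [-0.0004  0.0356 -0.0148] [ 0.1017  0.0002 -0.0033] [544.2 -17.9 141. ]
54.0 [-0.0003  0.0777 -0.0277] [ 2.017e-01  1.000e-04 -3.300e-03] [542.8 -26.2 143.6]
58.5 [-0.0002  0.1206 -0.0369] [ 3.017e-01 -1.000e-04 -3.300e-03] [541.4 -34.7 145.5]
63.0 [-1.000e-04  1.641e-01 -4.260e-02] [ 4.017e-01 -2.000e-04 -3.300e-03] [540.  -43.3 146.6]
67.5 [ 1.000e-04  2.078e-01 -4.460e-02] [ 5.017e-01 -3.000e-04 -3.300e-03] [538.6 -51.9 147. ]
72.0 [ 2.000e-04  2.514e-01 -4.290e-02] [ 6.017e-01 -5.000e-04 -3.300e-03] [537.3 -60.5 146.7]
76.5 [ 0.0003  0.2945 -0.0376] [ 7.017e-01 -6.000e-04 -3.300e-03] [535.9 -69.  145.7]
81.0 [ 0.0004  0.3364 -0.0286] [ 8.017e-01 -7.000e-04 -3.300e-03] [534.5 -77.3 143.9]
85.5 [ 0.0005  0.3775 -0.0161] [ 9.017e-01 -9.000e-04 -3.300e-03] [533.2 -85.4 141.4]
90.0 [ 6.000e-04  4.174e-01 -1.000e-04] [ 1.0017e+00 -1.0000e-03 -3.3000e-03] [531.9 -93.3 138.2]
```

```bash
python3 -m inch '[[[0,0.04,-0.016,0.1,0,0,1],[0,0.082,-0.029,0.2,0,0,1],[0,0.125,-0.038,0.3,0,0,1],[0,0.168,-0.0435,0.4,0,0,1],[0,0.212,-0.0455,0.5,0,0,1],[0,0.256,-0.044,0.6,0,0,1],[0,0.299,-0.0385,0.7,0,0,1],[0,0.341,-0.0295,0.8,0,0,1],[0,0.382,-0.017,0.9,0,0,1],[0,0.422,-0.001,1,0,0,1]]]'; python3 -c "
from h import *
avg(2)
print(bot.get_obs()['joint_positions'])
im=bot.capture('scene')[:,:,::-1];cv2.imwrite('pics/s14.png',cv2.resize(im[130:230,290:400],None,fx=7,fy=6,interpolation=cv2.INTER_CUBIC))
"
```

```text
time: 26.15
tool_pos: [531.8, -92.6, 137.4]
tcp_rot: [-2.356, 0.003, -0.158]
contact_force: [-0.5, 0.3, -1.4]
grip_width: 19.7
F [-0.76 -1.07  2.98] sd [0.25 1.32 4.34] M [ 0.11  -0.141  0.041] t 26.25 tcp [531.45 -94.09 136.29] [-2.3518  0.0041 -0.1606] w 19.82
[-0.69689527  0.65142821  1.55967547  0.65912362  1.4405489  -0.79824057]
```

View pics/s14.png

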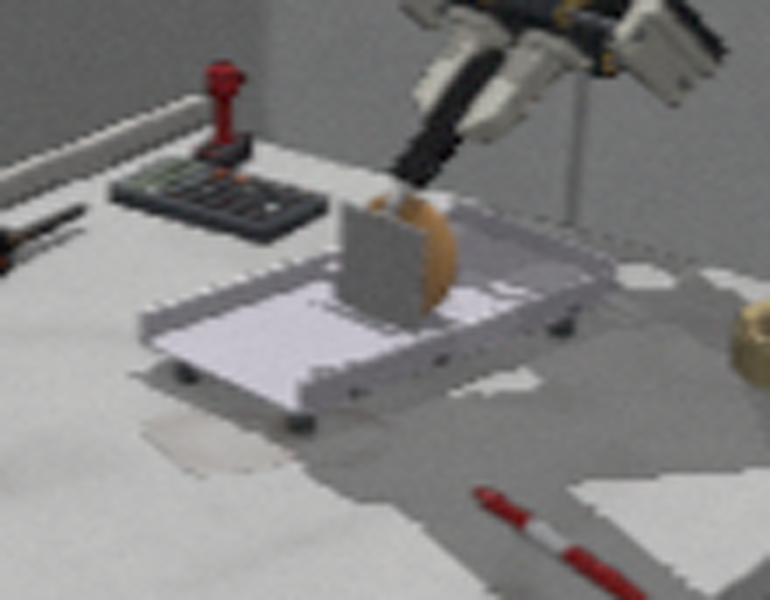

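The biscuit stands upright, leaning on the vertical blade. Continuing past vertical to tip it over the step.

Run:
```python
from arc import *
th=np.arange(93,120.1,3);k=[90,105,120]
path(th,np.interp(th,k,[18,21,22]),np.interp(th,k,[5,7,10]))
print(bot.get_obs()['tool_pos'])
```

```text
93.0 [ 0.001   0.0152 -0.0221] [ 0.0682  0.0033 -0.0031] [531.1 -98.3 138. ]
96.0 [ 0.001   0.0414 -0.0307] [ 0.1349  0.0032 -0.0032] [ 530.4 -103.2  135.5]
99.0 [ 0.0011  0.068  -0.0377] [ 0.2015  0.0032 -0.0032] [ 529.6 -107.9  132.7]
102.0 [ 0.0011  0.0951 -0.043 ] [ 0.2682  0.0031 -0.0033] [ 528.9 -112.4  129.7]
105.0 [ 0.0012  0.1223 -0.0468] [ 0.3349  0.003  -0.0034] [ 528.2 -116.7  126.4]
108.0 [ 0.0012  0.1505 -0.0511] [ 0.4015  0.0029 -0.0035] [ 527.4 -121.3  123. ]
111.0 [ 0.0013  0.1788 -0.0537] [ 0.4682  0.0028 -0.0036] [ 526.7 -125.6  119.4]
114.0 [ 0.0014  0.2071 -0.0548] [ 0.5349  0.0027 -0.0036] [ 526.1 -129.7  115.5]
117.0 [ 0.0014  0.2354 -0.0542] [ 0.6015  0.0026 -0.0037] [ 525.4 -133.5  111.4]
120.0 [ 0.0015  0.2635 -0.0519] [ 0.6682  0.0025 -0.0038] [ 524.8 -137.2  107.1]
[531.78179781 -93.06188269 137.01174946]
```

```bash
python3 -m inch '[[[0,0.015,-0.022,0.067,0,0,1],[0,0.041,-0.031,0.133,0,0,1],[0,0.068,-0.038,0.2,0,0,1],[0,0.095,-0.043,0.267,0,0,1],[0,0.122,-0.047,0.333,0,0,1],[0,0.15,-0.051,0.4,0,0,1],[0,0.179,-0.054,0.467,0,0,1],[0,0.207,-0.055,0.533,0,0,1],[0,0.235,-0.054,0.6,0,0,1],[0,0.263,-0.052,0.667,0,0,1]]]'; python3 -c "
from h import *
avg(2)
print(bot.get_obs()['joint_positions'])
im=bot.capture('scene')[:,:,::-1];cv2.imwrite('pics/s15.png',cv2.resize(im[130:230,290:400],None,fx=7,fy=6,interpolation=cv2.INTER_CUBIC))
"
```

```text
time: 27.55
tool_pos: [524.9, -137.4, 107.9]
tcp_rot: [-1.829, 0.0, -0.161]
contact_force: [0.5, 0.6, -0.8]
grip_width: 19.8
F [-0.3   1.05 -1.3 ] sd [0.81 0.49 0.49] M [-0.674 -0.008 -0.034] t 27.65 tcp [ 524.46 -137.64  106.45] [-1.8261  0.0025 -0.1616] w 19.81
[-0.86602039  0.99063969  1.41446454  0.85840244  1.80470748 -1.01451737]
```

View pics/s15.png

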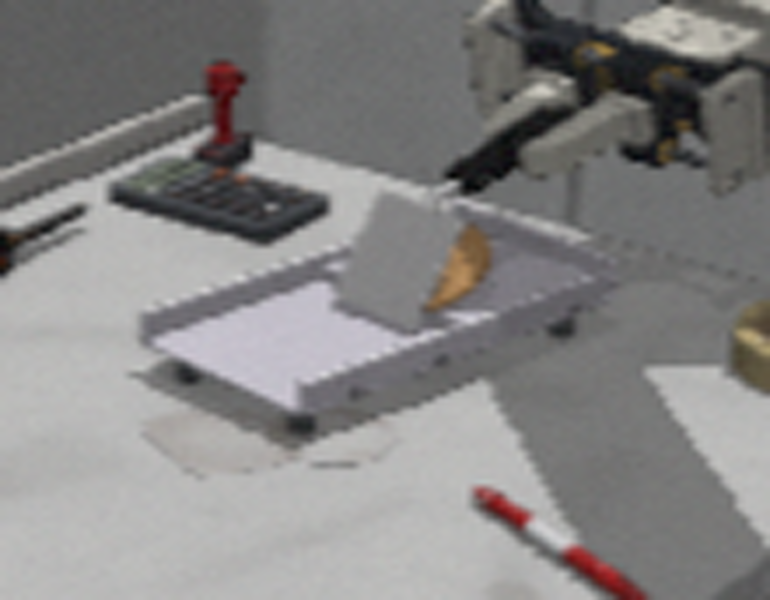

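```bash
python3 -c "
from h import *
im=bot.capture('scene')[:,:,::-1];cv2.imwrite('pics/s16.png',cv2.resize(im[130:230,290:400],None,fx=7,fy=6,interpolation=cv2.INTER_CUBIC))
im=bot.capture('top')[:,:,::-1];cv2.imwrite('pics/t16.png',cv2.resize(im[150:260,320:490],None,fx=4.7,fy=4.7,interpolation=cv2.INTER_CUBIC))
"
```

```text
(no output)
```

View pics/s16.png

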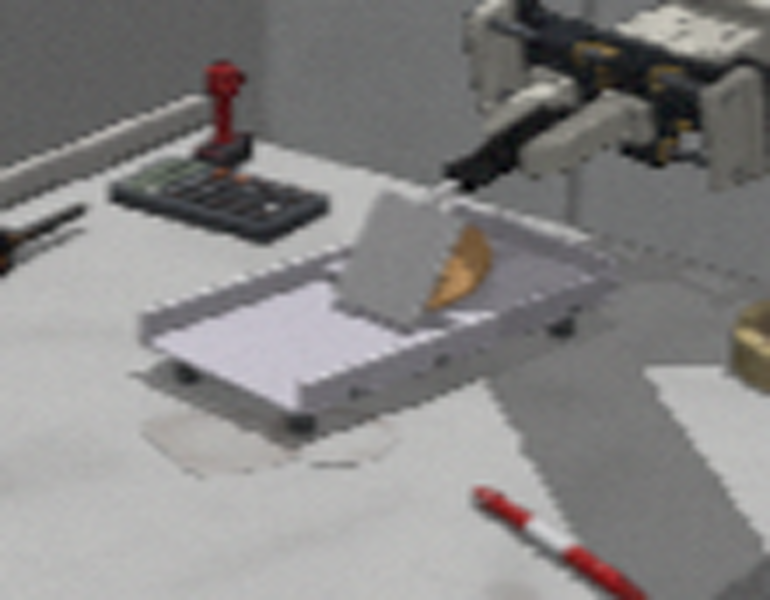

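View pics/t16.png

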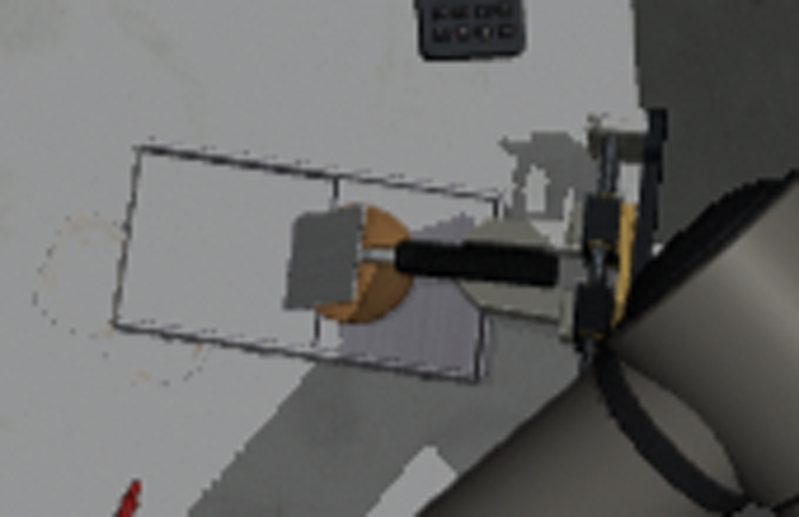

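The biscuit leans over the step at rest, its lower rim held between the step corner and blade. I'll draw the blade back gently so it tips over onto the raised deck.

Run:
```python
from arc import *
L2=L
path([120,120,119],[30,38,40],[10,12,14])
```

```text
120 [-0.0009 -0.0045  0.0397] [ 0.0001  0.0001 -0.    ] [ 526.1 -129.3  107.1]
120 [-0.0009 -0.0246  0.0758] [ 0.0001  0.0001 -0.    ] [ 527.4 -121.4  109.1]
119 [-0.0009 -0.0464  0.0868] [-0.0221  0.0001 -0.    ] [ 527.9 -118.2  112.8]
```

```bash
python3 -m inch '[[[0,0,0.007,0,0,0,1],[0,-0.002,0.015,0,0,0,1],[0,-0.003,0.023,0,0,0,1],[0,-0.004,0.031,0,0,0,1],[0,-0.005,0.04,0,0,0,1],[0,-0.01,0.05,0,0,0,1],[0,-0.015,0.06,0,0,0,1],[0,-0.02,0.068,0,0,0,1],[0,-0.024,0.075,0,0,0,1],[0,-0.025,0.076,0,0,0,1]]]'; python3 -c "
from h import *
im=bot.capture('scene')[:,:,::-1];cv2.imwrite('pics/s17.png',cv2.resize(im[130:230,290:400],None,fx=7,fy=6,interpolation=cv2.INTER_CUBIC))
im=bot.capture('top')[:,:,::-1];cv2.imwrite('pics/t17.png',cv2.resize(im[150:260,320:490],None,fx=4.7,fy=4.7,interpolation=cv2.INTER_CUBIC))
avg(1)
"
```

```text
time: 29.05
tool_pos: [527.5, -121.3, 109.2]
tcp_rot: [-1.833, 0.0, -0.16]
contact_force: [-0.6, 0.8, -1.0]
grip_width: 19.8
F [-0.36  0.04 -1.37] sd [0. 0. 0.] M [-0.826  0.     0.029] t 29.2 tcp [ 527.53 -121.39  109.15] [-1.8326e+00  2.0000e-04 -1.6060e-01] w 19.84
```

View pics/s17.png

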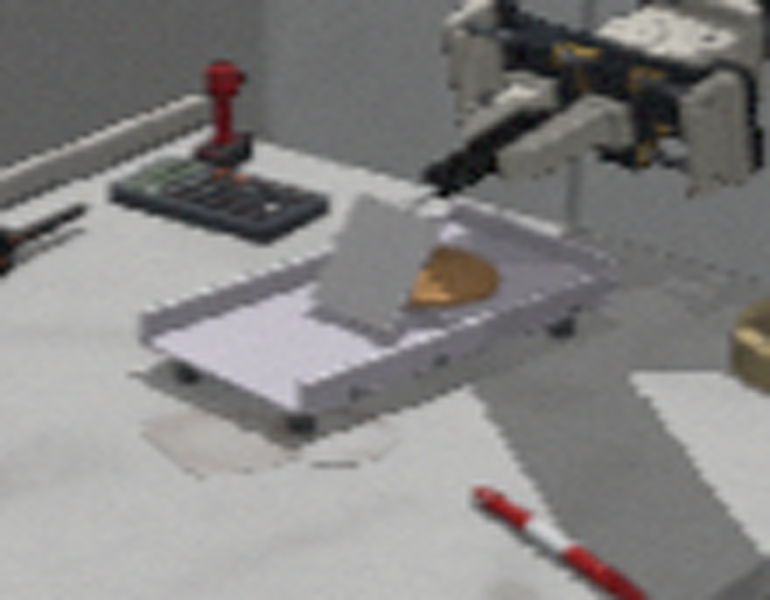

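View pics/t17.png

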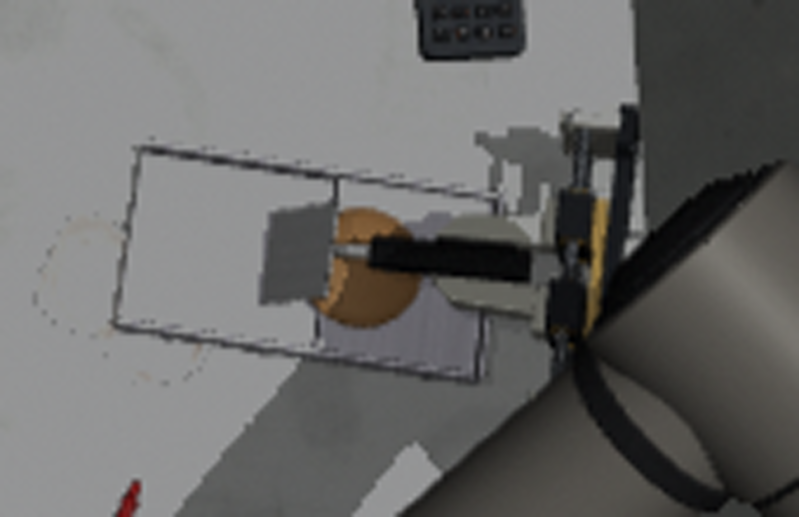

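The biscuit has tipped over, plain face up. Next I bring the blade upright behind it, just above the raised deck, to use as a pusher.

Run:
```python
from arc import *
th=np.array([115,110,105,100,95,90])
path(th,[39,40,40,40,39,38],[13,14,15,15,15,15])
```

```text
115 [-0.0007 -0.0535  0.0251] [-1.112e-01 -1.000e-04 -2.000e-04] [ 528.6 -113.9  118.2]
110 [-0.0007 -0.1049  0.0541] [-2.223e-01 -1.000e-04 -2.000e-04] [ 529.9 -105.7  126.6]
105 [-0.0007 -0.1526  0.0821] [-3.334e-01 -1.000e-04 -3.000e-04] [531.2 -98.  134.4]
100 [-0.0007 -0.1927  0.115 ] [-4.446e-01 -1.000e-04 -3.000e-04] [532.5 -89.6 140.4]
95 [-0.0007 -0.2285  0.1464] [-5.557e-01 -1.000e-04 -3.000e-04] [533.8 -81.8 145.7]
90 [-0.0007 -0.2611  0.181 ] [-6.668e-01 -1.000e-04 -3.000e-04] [535.1 -73.6 150.2]
```

```bash
python3 -m inch '[[[0,-0.0535,0.025,-0.111,0,0,1],[0,-0.105,0.054,-0.222,0,0,1],[0,-0.1525,0.082,-0.333,0,0,1],[0,-0.193,0.115,-0.444,0,0,1],[0,-0.2285,0.1465,-0.556,0,0,1],[0,-0.261,0.181,-0.667,0,0,1],[0,-0.261,0.181,-0.667,0,0,1],[0,-0.261,0.181,-0.667,0,0,1],[0,-0.261,0.181,-0.667,0,0,1],[0,-0.261,0.181,-0.667,0,0,1]]]'; python3 -c "
from h import *
im=bot.capture('scene')[:,:,::-1];cv2.imwrite('pics/s18.png',cv2.resize(im[130:230,290:400],None,fx=7,fy=6,interpolation=cv2.INTER_CUBIC))
im=bot.capture('top')[:,:,::-1];cv2.imwrite('pics/t18.png',cv2.resize(im[150:260,320:490],None,fx=4.7,fy=4.7,interpolation=cv2.INTER_CUBIC))
avg(1)
"
```

```text
time: 30.45
tool_pos: [535.1, -74.1, 149.5]
tcp_rot: [-2.355, 0.001, -0.162]
contact_force: [0.2, 0.2, -2.1]
grip_width: 19.6
F [ 0.   -0.42 -1.15] sd [0. 0. 0.] M [-0.549  0.009 -0.028] t 30.6 tcp [535.18 -73.88 149.73] [-2.3556e+00  1.0000e-03 -1.6120e-01] w 19.8
```

View pics/s18.png

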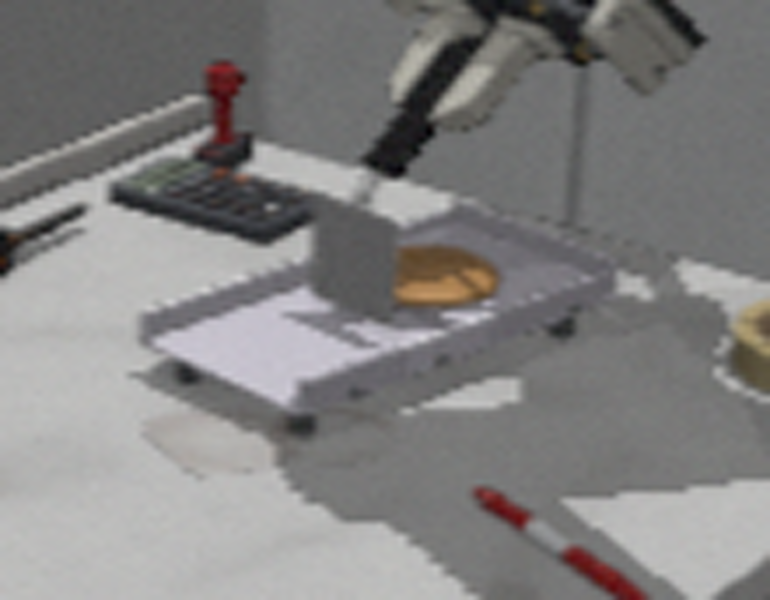

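View pics/t18.png

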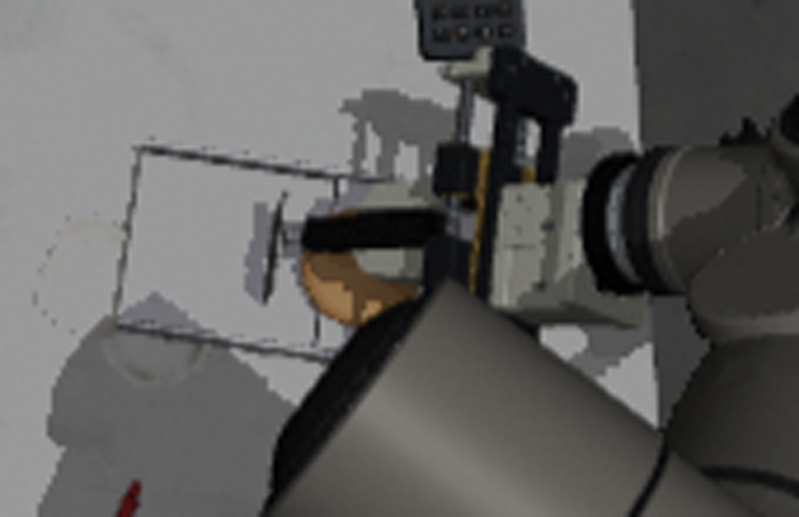

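Run:
```python
from h import *
P=lambda x,y,z:onz('top',(x+.5)/4.7-.5+320,(y+.5)/4.7-.5+150,z)
s=np.array([540.4,-65.5]);ex=np.array([.987,-.16]);ey=np.array([.16,.987])
for p in (P(302,262,43),P(270,250,70),P(345,325,43)): print(p.round(1),((p[:2]-s)@ex).round(1),((p[:2]-s)@ey).round(1))
from arc import path
path([90]*6,[30,20,10,0,-10,-18],[14]*6)
```

```text
[538.8 -49.2  43. ] -4.2 15.8
[541.6 -26.5  70. ] -5.1 38.6
[498.7 -74.6  43. ] -39.7 -15.7
90 [-0.0005  0.0297 -0.0252] [-0.0005  0.0002 -0.0013] [533.9 -81.5 149.2]
90 [-0.0005  0.0651 -0.0606] [-0.0005  0.0002 -0.0013] [532.3 -91.3 149.2]
90 [-0.0005  0.1004 -0.0959] [-0.0005  0.0002 -0.0013] [ 530.7 -101.2  149.2]
90 [-0.0004  0.1357 -0.1313] [-0.0005  0.0002 -0.0013] [ 529.1 -111.1  149.2]
90 [-0.0004  0.1711 -0.1667] [-0.0005  0.0002 -0.0013] [ 527.5 -120.9  149.2]
90 [-0.0004  0.1994 -0.195 ] [-0.0005  0.0002 -0.0013] [ 526.2 -128.8  149.2]
```

The biscuit lies flat on the raised deck, plain face up, its rear rim at y'≈+16 (centre ≈−22). Pushing most of the way now.

```bash
python3 -m inch '[[[0,0.02,-0.016,0,0,0,1],[0,0.042,-0.038,0,0,0,1],[0,0.062,-0.058,0,0,0,1],[0,0.082,-0.078,0,0,0,1],[0,0.102,-0.098,0,0,0,1],[0,0.122,-0.118,0,0,0,1],[0,0.142,-0.138,0,0,0,1],[0,0.16,-0.156,0,0,0,1],[0,0.174,-0.17,0,0,0,1],[0,0.182,-0.178,0,0,0,1]]]'; python3 -c "
from h import *
im=bot.capture('scene')[:,:,::-1];cv2.imwrite('pics/s19.png',cv2.resize(im[130:230,290:400],None,fx=7,fy=6,interpolation=cv2.INTER_CUBIC))
avg(2)
"
```

```text
time: 31.85
tool_pos: [527.1, -124.0, 149.6]
tcp_rot: [-2.356, 0.0, -0.161]
contact_force: [0.3, 1.0, -1.4]
grip_width: 19.8
F [-0.04  0.25 -1.03] sd [0.23 0.43 0.33] M [-0.592 -0.033  0.009] t 32.0 tcp [ 527.14 -124.05  149.6 ] [-2.3565e+00  1.0000e-04 -1.6080e-01] w 19.87
```

View pics/s19.png

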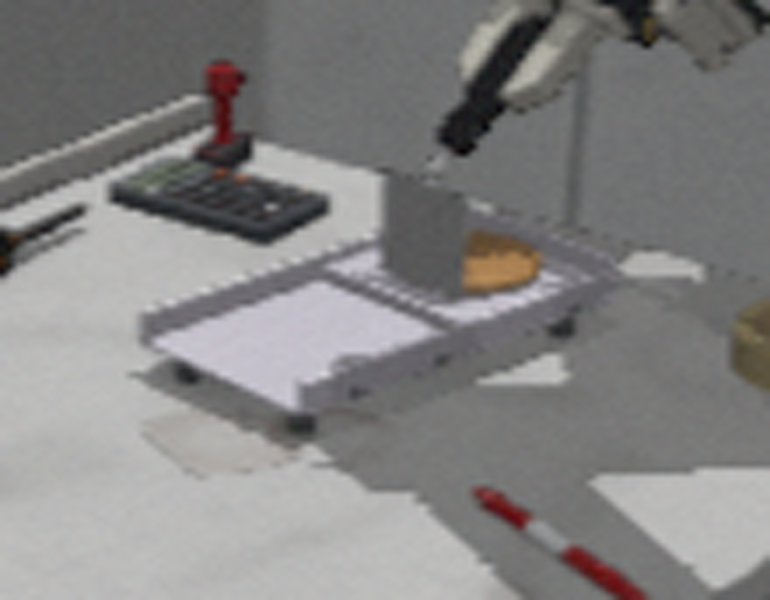

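```bash
python3 -m inch '[[[0,0.003,-0.003,0,0,0,1],[0,0.007,-0.007,0,0,0,1],[0,0.011,-0.011,0,0,0,1],[0,0.015,-0.015,0,0,0,1],[0,0.018,-0.018,0,0,0,1],[0,0.021,-0.021,0,0,0,1],[0,0.023,-0.023,0,0,0,1],[0,0.025,-0.025,0,0,0,1],[0,0.027,-0.027,0,0,0,1],[0,0.028,-0.028,0,0,0,1]]]'; python3 -c "
from h import *
avg(3)
im=bot.capture('scene')[:,:,::-1];cv2.imwrite('pics/s20.png',cv2.resize(im[150:220,330:400],None,fx=9,fy=8,interpolation=cv2.INTER_CUBIC))
"
```

```text
time: 33.25
tool_pos: [525.9, -131.7, 149.6]
tcp_rot: [-2.356, 0.0, -0.161]
contact_force: [0.5, 0.7, -0.5]
grip_width: 20.1
F [ 0.21  0.39 -0.84] sd [0.35 0.38 0.61] M [-0.577 -0.021  0.002] t 33.4 tcp [ 525.89 -131.65  149.62] [-2.3564e+00  2.0000e-04 -1.6070e-01] w 19.54
```

View pics/s20.png

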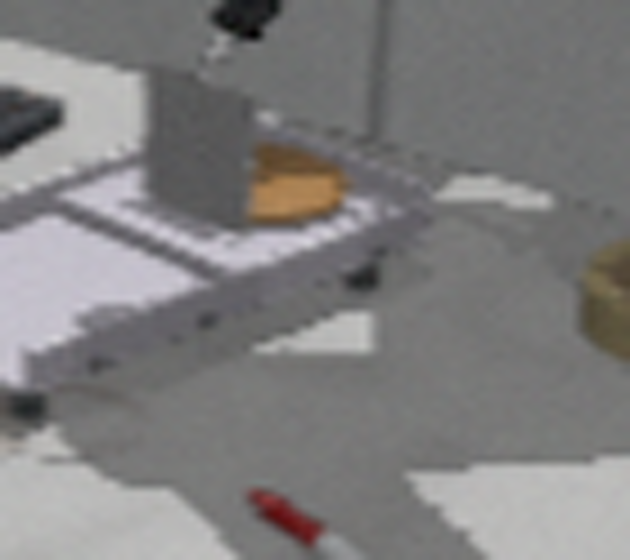

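```bash
python3 -m inch '[[[0,0.001,-0.001,0,0,0,1],[0,0.002,-0.002,0,0,0,1],[0,0.003,-0.003,0,0,0,1],[0,0.004,-0.004,0,0,0,1],[0,0.005,-0.005,0,0,0,1],[0,0.006,-0.006,0,0,0,1],[0,0.006,-0.006,0,0,0,1],[0,0.006,-0.006,0,0,0,1],[0,0.006,-0.006,0,0,0,1],[0,0.006,-0.006,0,0,0,1]]]'; python3 -c "
from h import *
avg(3)
"
```

```text
time: 34.7
tool_pos: [525.6, -133.3, 149.6]
tcp_rot: [-2.356, 0.0, -0.161]
contact_force: [-0.2, 1.0, -1.0]
grip_width: 20.0
F [-0.1   0.76 -1.16] sd [0.7  0.36 0.16] M [-0.528  0.    -0.023] t 34.85 tcp [ 525.6  -133.26  149.63] [-2.3564e+00  2.0000e-04 -1.6050e-01] w 19.7
```

```bash
python3 -m inch '[[[0,0.001,-0.001,0,0,0,1],[0,0.002,-0.002,0,0,0,1],[0,0.003,-0.003,0,0,0,1],[0,0.004,-0.004,0,0,0,1],[0,0.0045,-0.0045,0,0,0,1],[0,0.005,-0.005,0,0,0,1],[0,0.005,-0.005,0,0,0,1],[0,0.005,-0.005,0,0,0,1],[0,0.005,-0.005,0,0,0,1],[0,0.005,-0.005,0,0,0,1]]]'; python3 -c "
from h import *
avg(3)
"
```

```text
time: 36.1
tool_pos: [525.3, -134.1, 149.8]
tcp_rot: [-2.355, 0.001, -0.16]
contact_force: [0.4, 5.5, -1.9]
grip_width: 19.5
F [ 0.91  5.03 -1.34] sd [0.37 0.34 0.46] M [ 0.536 -0.212 -0.029] t 36.25 tcp [ 525.32 -134.1   149.74] [-2.3551e+00  6.0000e-04 -1.6020e-01] w 19.65
```

Contact with the end wall is felt (5 N). Withdrawing the blade and carrying the spatula back to free worktop.

Run:
```python
from h import *
print(bot.get_obs()['joint_positions'])
def A(a,y): return [np.pi+np.radians(a),0,y]
go([530,-104,150],A(45,-.1605));go([535,-72,165],A(45,-.1605));go([538,-40,190],A(20,-.12))
```

```text
[-0.75581771  0.65932496  1.49723409  0.62709861  1.51155169 -0.80737268]
share [-0.0009 -0.1085  0.1069] [-0.0015  0.0008 -0.0004]
share [-0.0018 -0.276   0.1686] [-0.0015  0.0008 -0.0004]
share [-0.0126 -0.4777  0.1938] [-0.557  -0.0271 -0.044 ]
```

```bash
python3 -m inch '[[[0,-0.02,0.02,0,0,0,1],[0,-0.06,0.06,0,0,0,1],[0,-0.11,0.107,0,0,0,1],[0,-0.16,0.13,0,0,0,1],[0,-0.22,0.15,-0.05,0,0,1],[0,-0.28,0.17,-0.15,0,-0.01,1],[-0.005,-0.34,0.18,-0.27,-0.01,-0.02,1],[-0.01,-0.4,0.19,-0.4,-0.02,-0.03,1],[-0.012,-0.45,0.194,-0.5,-0.027,-0.04,1],[-0.013,-0.478,0.194,-0.557,-0.027,-0.044,1]]]'
python3 - <<'E'
from h import *
im=bot.capture('scene')[:,:,::-1];cv2.imwrite('pics/s21.png',cv2.resize(im[130:230,290:400],None,fx=7,fy=6,interpolation=cv2.INTER_CUBIC))
print(bot.get_obs()['joint_positions'])
def A(a,y): return [np.pi+np.radians(a),0,y]
go([525,50,170],A(0,-.05));go([515,130,140],A(-25,.03))
E
```

```text
time: 37.5
tool_pos: [538.4, -38.9, 191.6]
tcp_rot: [-2.797, -0.004, -0.119]
contact_force: [-0.1, 0.0, -1.4]
grip_width: 19.9
[-0.40948821  0.42421013  1.55217445  0.3448391   1.28040518 -0.41119454]
share [-0.1202 -0.3675  0.249 ] [-0.4371 -0.0206 -0.0846]
share [-0.2176 -0.6856  0.5216] [-0.9907  0.003  -0.1933]
```

View pics/s21.png

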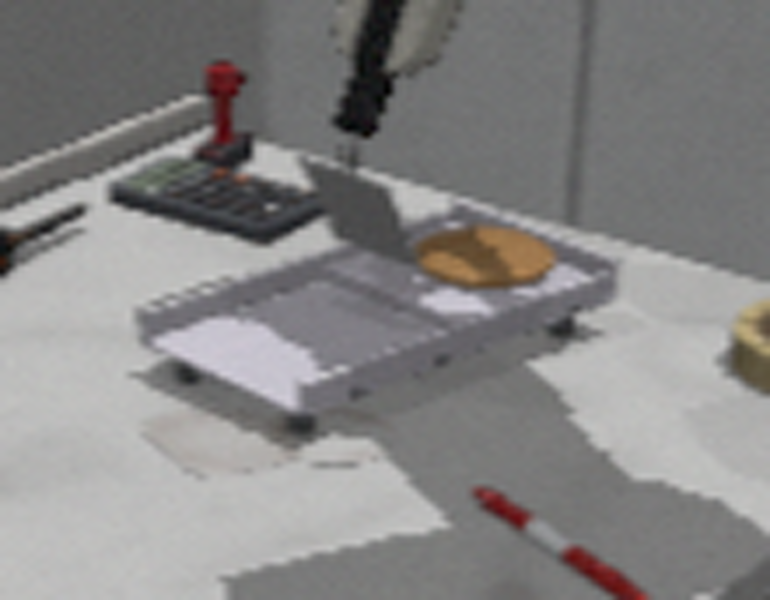

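Biscuit flat, plain face up, near the end wall; blade clear above. Carrying on.

```bash
python3 -m inch '[[[-0.02,-0.06,0.03,-0.08,0,-0.015,1],[-0.045,-0.14,0.08,-0.18,0,-0.03,1],[-0.07,-0.22,0.14,-0.29,-0.01,-0.05,1],[-0.1,-0.3,0.2,-0.38,-0.015,-0.07,1],[-0.12,-0.37,0.25,-0.48,-0.02,-0.09,1],[-0.145,-0.45,0.31,-0.6,-0.015,-0.11,1],[-0.17,-0.53,0.38,-0.73,-0.01,-0.14,1],[-0.195,-0.61,0.45,-0.86,0,-0.165,1],[-0.215,-0.67,0.505,-0.96,0,-0.19,1],[-0.218,-0.685,0.522,-0.99,0,-0.193,1]]]'
python3 - <<'E'
from h import *
o=bot.get_obs();print(o['joint_positions'])
def A(a,y): return [np.pi+np.radians(a),0,y]
go([504,230,75],A(-45,.053));go([502,270,55],A(-45,.053))
E
```

```text
time: 38.8
tool_pos: [513.8, 129.8, 137.8]
tcp_rot: [2.711, 0.007, 0.03]
contact_force: [-0.6, 0.6, -0.3]
grip_width: 19.7
[ 0.34106598  0.54724696  1.5417433  -0.43343196  1.23029119  0.49315244]
share [-0.0319 -0.5874  0.0756] [-0.4513  0.0238 -0.0193]
share [-0.0353 -0.8111  0.0828] [-0.4513  0.0238 -0.0193]
```

```bash
python3 -m inch '[[[0,-0.06,0.0,-0.05,0,0,1],[-0.005,-0.15,0.0,-0.12,0.005,0,1],[-0.01,-0.25,0.01,-0.19,0.01,-0.005,1],[-0.015,-0.35,0.02,-0.26,0.012,-0.01,1],[-0.02,-0.45,0.03,-0.32,0.015,-0.012,1],[-0.025,-0.55,0.04,-0.38,0.02,-0.015,1],[-0.03,-0.65,0.05,-0.42,0.022,-0.018,1],[-0.033,-0.73,0.056,-0.45,0.024,-0.019,1],[-0.035,-0.78,0.06,-0.451,0.024,-0.019,1],[-0.035,-0.8,0.06,-0.451,0.024,-0.019,1]]]'
python3 - <<'E'
from h import *
o=bot.get_obs();print(o['joint_positions'])
def A(a,y): return [np.pi+np.radians(a),0,y]
avg(2)
go([502,268,47.5],A(-45,.053))
im=bot.capture('scene')[:,:,::-1];cv2.imwrite('pics/s22.png',cv2.resize(im[180:250,260:360],None,fx=8,fy=8,interpolation=cv2.INTER_CUBIC))
E
```

```text
time: 40.05
tool_pos: [503.5, 268.0, 60.6]
tcp_rot: [2.358, -0.001, 0.049]
contact_force: [-0.1, -0.4, -0.6]
grip_width: 19.6
[ 0.67556993  0.91132001  1.24037144 -0.61041262  1.52752609  0.82658378]
F [ 0.13 -0.05 -0.88] sd [0.19 0.35 0.3 ] M [ 0.618 -0.097  0.006] t 40.15 tcp [503.51 268.13  60.65] [ 2.3577e+00 -1.4000e-03  4.9600e-02] w 19.89
share [-0.0078 -0.0483  0.0467] [-0.0015  0.0017 -0.0045]
```

View pics/s22.png

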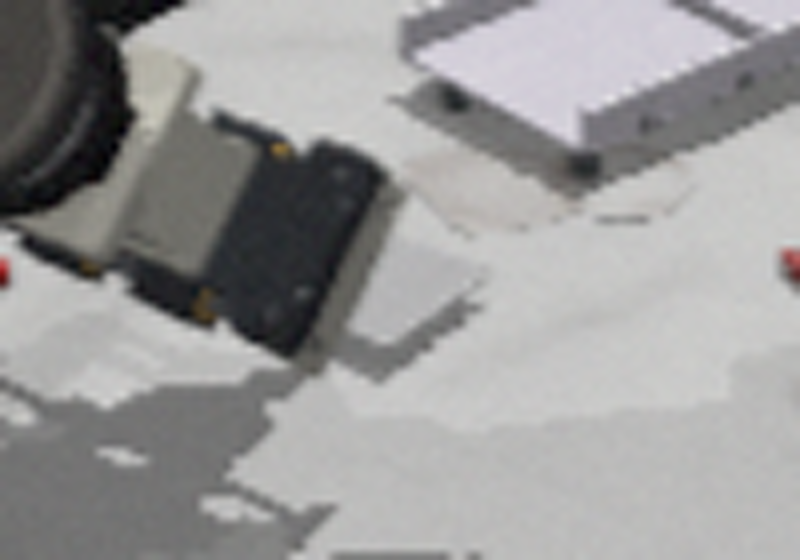

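```bash
python3 -m inch '[[[0,-0.008,0.008,0,0,0,1],[0,-0.016,0.016,0,0,0,1],[0,-0.024,0.024,0,0,0,1],[0,-0.03,0.03,0,0,0,1],[0,-0.035,0.035,0,0,0,1],[0,-0.039,0.039,0,0,0,1],[0,-0.042,0.042,0,0,0,1],[0,-0.044,0.044,0,0,0,1],[0,-0.046,0.046,0,0,0,1],[0,-0.046,0.046,0,0,0,1]]]'
python3 - <<'E'
from h import *
avg(2)
E
```

```text
time: 41.45
tool_pos: [503.2, 268.1, 47.6]
tcp_rot: [2.356, -0.001, 0.05]
contact_force: [0.4, -0.5, -1.1]
grip_width: 19.8
F [ 0.27  0.06 -0.55] sd [0.13 0.51 0.53] M [ 0.59  -0.08   0.016] t 41.55 tcp [503.24 268.06  47.58] [ 2.3565e+00 -1.2000e-03  5.0100e-02] w 19.77
```

```bash
python3 -m inch '[[[0,-0.001,0.001,0,0,0,1],[0,-0.002,0.002,0,0,0,1],[0,-0.003,0.003,0,0,0,1],[0,-0.003,0.003,0,0,0,1],[0,-0.003,0.003,0,0,0,-1],[0,-0.003,0.003,0,0,0,-1],[0,-0.003,0.003,0,0,0,-1],[0,-0.003,0.003,0,0,0,-1],[0,-0.003,0.003,0,0,0,-1],[0,-0.003,0.003,0,0,0,-1]]]'
python3 - <<'E'
from h import *
im=bot.capture('wrist')[:,:,::-1];cv2.imwrite('pics/w23.png',im)
avg(1)
E
```

```text
time: 42.8
tool_pos: [503.2, 268.1, 46.7]
tcp_rot: [2.356, -0.001, 0.05]
contact_force: [0.8, -0.2, 0.7]
grip_width: 75.1
F [-0.03 -0.09  0.03] sd [0. 0. 0.] M [ 0.334 -0.116  0.009] t 42.9 tcp [503.24 268.06  46.73] [ 2.3565e+00 -1.2000e-03  5.0200e-02] w 79.06
```

View pics/w23.png

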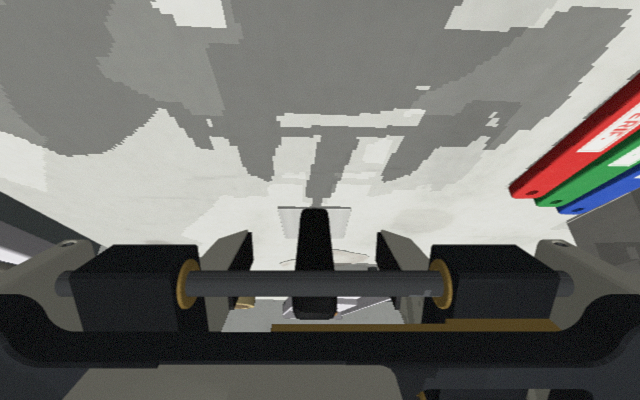

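Released, with the spatula standing flat between the open fingers. Backing off along the fingers, up and away.

```bash
python3 -m inch '[[[0,0,-0.02,0,0,0,-1],[0,0,-0.08,0,0,0,-1],[0,0,-0.17,0,0,0,-1],[0,0,-0.28,0,0,0,-1],[0,0,-0.4,0,0,0,-1],[0,0,-0.52,0,0,0,-1],[0,0,-0.63,0,0,0,-1],[0,0,-0.7,0,0,0,-1],[0,0,-0.7,0,0,0,-1],[0,0,-0.7,0,0,0,-1]]]'
python3 - <<'E'
from h import *
for i in range(2):
  im=bot.capture('scene')[:,:,::-1]
cv2.imwrite('pics/s24.png',cv2.resize(im[140:260,240:400],None,fx=5,fy=5,interpolation=cv2.INTER_CUBIC))
im=bot.capture('top')[:,:,::-1];cv2.imwrite('pics/t24f.png',im);cv2.imwrite('pics/t24.png',cv2.resize(im[150:260,270:440],None,fx=4.7,fy=4.7,interpolation=cv2.INTER_CUBIC))
avg(1)
E
```

```text
time: 44.15
tool_pos: [498.0, 366.7, 145.5]
tcp_rot: [2.356, -0.001, 0.05]
contact_force: [0.2, -0.0, -0.6]
grip_width: 92.0
F [ 0.22 -0.43 -0.53] sd [0. 0. 0.] M [ 0.45 -0.08 -0.02] t 44.35 tcp [498.08 366.41 145.34] [ 2.3558e+00 -3.0000e-04  4.9700e-02] w 92.13
```

View pics/s24.png

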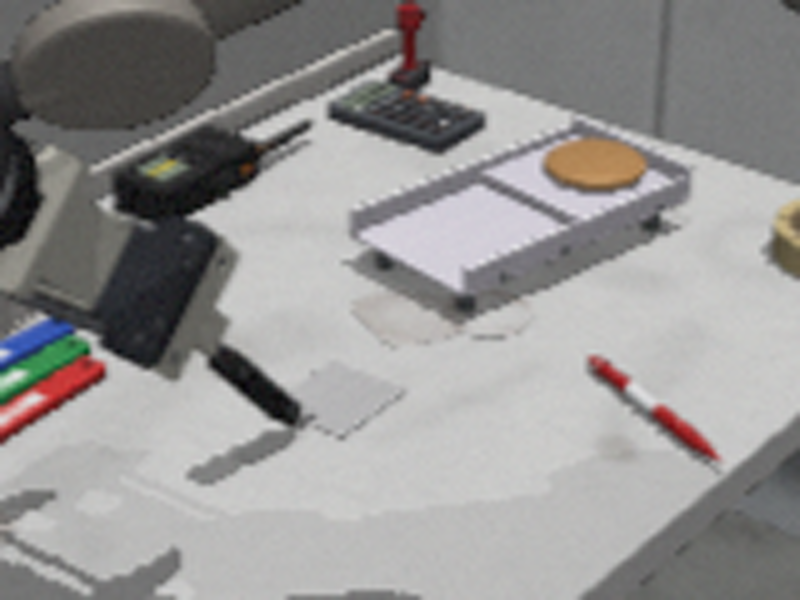

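View pics/t24.png

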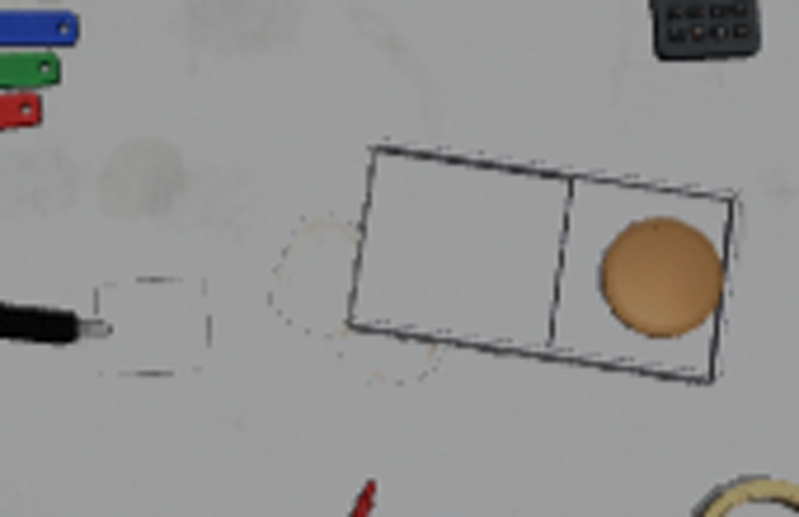

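The biscuit lies plain side up, touching the end wall: its rim is at (723,278) in the top crop. The spatula lies flat on the worktop, well away from the stand. One quick numeric check, then I hand in.

Run:
```python
from h import *
im=cv2.imread('pics/t24f.png');h=cv2.cvtColor(im,cv2.COLOR_BGR2HSV)
m=cv2.inRange(h,(8,90,60),(20,255,255));m[:,:360]=0;m[:150]=0;m[240:]=0
c=max(cv2.findContours(m,0,2)[0],key=cv2.contourArea);(u,v),r=cv2.minEnclosingCircle(c);p=onz('top',u,v,43)
s=np.array([540.4,-65.5]);d=p[:2]-s;print(u,v,r,d@[.987,-.16],d@[.16,.987])
a=cv2.imread('pics/top0.png').astype(int);b=im.astype(int)
for n,(x0,x1,y0,y1) in dict(calc=(400,440,118,168),tape=(410,455,248,290),wand=(225,285,168,182)).items():print(n,np.abs(a-b)[y0:y1,x0:x1].mean())
bot.close_job()
```

```text
410.5 208.5 12.747649192810059 -1.8931595249504765 -62.64515015861933
calc 7.513833333333333
tape 10.038624338624338
wand 8.489285714285714
the job is handed in; nothing more can be done
```

The biscuit is turned over and the job is handed in, at about 44 s of the allowed 61 s. No verdict is reported.

- **Flip:** I took the black-handled spatula and felt for the lower deck, which is about 25.5 mm up. I slid the blade under the biscuit to the step and levered it past vertical. It stayed wedged leaning over the step until I drew the blade back, then tipped onto the raised deck.
- **Push and return:** I pushed the biscuit with the upright blade until about 5 N showed contact with the end wall. I then laid the spatula back on the worktop, flat and released.
- **Biscuit:** The last pictures show it plain face up, flat, its rim at the end wall. Its measured centre is y ≈ −62.6 mm in the step frame (allowed −68 to −58).
- **Spatula:** It lies blade down and handle up, well clear of the stand, with the gripper backed away.
- **Bystanders:** They look unmoved by eye. A before/after pixel comparison was inconclusive because the shading changed, showing a mean difference of 7–10 levels.
- **Forces:** The highest averaged reading was about 7 N on the lower deck. One brief reading of about 7 N in mid-flip was probably arm overshoot. Between readings the force was not watched.

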